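Put three mixed-up pipe fittings back in their own stock bins

TASK

The three pipe fittings have been put away in each other's bins: move each one into the blue bin whose card shows its colour and picture, parking one fitting in the empty cardboard tray on the way because a bin has room for only one. Set every fitting down (do not drop it) so that it stands flat on the floor of its bin the same way up as now, and leave the jar, the tape roll and the spanner where they are.

Things in the scene. Friction and masses are not known exactly. Their poses are not given: they have to be found in the camera images.
- coupling: Orange grooved pipe coupling lying flat, bore upright: ring 58 mm outside, 40 mm inside diameter, 46 mm high, with two bolted ears, 102 mm long over the ears along its y axis. Ears and bolts: |y| 25 to 51 mm, up to 52 mm wide in x, 8 to 38 mm high. Grip across the ring along its x axis (58 mm), between the ears. 0.55 kg. Origin: centre of the underside, z up. Starts in a wrong bin.
- flange: Black welding-neck flange lying on its face, neck up: round plate 100 mm diameter, 16 mm thick, four bolt holes; above it a hub 48 mm wide tapering to a straight round neck 30 mm diameter from height 34 mm to the top at 60 mm. Grip it by the neck. 0.8 kg. Origin: centre of the underside, z up the neck. Starts in a wrong bin.
- reducer: Light grey (nearly white) galvanised pipe reducer standing on its large end: 89 mm diameter up to height 26 mm, then a cone to a straight round top part 48 mm diameter from height 48 mm to the top at 76 mm, with a shallow groove. Grip it by the top part. 0.6 kg. Origin: centre of the underside, z up. Starts in a wrong bin.
- bin_orange: Blue open-fronted stock bin with ORANGE cards, home of the orange coupling. Fixed. Outer 150 (x) by 135 (y) mm, inside 142 by 127 mm, walls and floor 4 mm thick. Rear wall (+x) and rear two thirds of the sides 62 mm high, front 28 mm. Card with picture leaning on the front, colour strip on the rear lip. Origin: centre of the underside on the bench (inner floor at z = 4 mm); x runs front to rear.
- bin_black: Blue bin with BLACK cards, home of the black flange; sizes, origin and axes as bin_orange. Fixed. In all three bins the front card reaches to x = -100 mm and the rear lip to x = +88 mm; a sticker of the same colour is on the outside of the rear wall.
- bin_grey: Blue bin with LIGHT GREY (nearly white) cards, home of the light grey reducer; sizes, origin and axes as bin_orange. Fixed.
- tray: Empty brown cardboard tray, the free spot: outer 170 (x) by 160 (y) mm, 26 mm high, walls and floor 4 mm thick. Fixed. Origin: centre of the underside on the bench (inner floor at z = 4 mm). Bins and tray stand side by side in front of the robot, turned up to 0.25 rad, and trade places from start to start.
- jar: White jar of lubricant with a green cap, 68 mm diameter, 78 mm high, loose; leave it alone. Origin: centre of the underside.
- tape: Brown roll of packing tape lying flat, 96 mm diameter, 46 mm high, loose; leave it alone. Origin: centre of the underside.
- spanner: Steel spanner 190 mm long lying on the bench beyond the bins, loose; leave it alone. Origin: centre of its underside; its length runs along its x axis.
Mind the look-alikes: they are no part of the job. What is shaped like the reducer but orange is not meant.

How it is judged:
On the way:
1. one fitting stands in the cardboard tray, let go (((horizontal distance between coupling and tray below 0.06 m and z of coupling in the frame of tray below 0.01 m and angle between coupling's own z axis and vertical below 0.1 rad and contact force between the fingers and coupling below 0.2 N and linear speed of coupling below 0.02 m/s) or (horizontal distance between flange and tray below 0.06 m and z of flange in the frame of tray below 0.01 m and angle between flange's own z axis and vertical below 0.1 rad and contact force between the fingers and flange below 0.2 N and linear speed of flange below 0.02 m/s) or (horizontal distance between reducer and tray below 0.06 m and z of reducer in the frame of tray below 0.01 m and angle between reducer's own z axis and vertical below 0.1 rad and contact force between the fingers and reducer below 0.2 N and linear speed of reducer below 0.02 m/s))), for 0.2 s.
At the end, for the whole second after the job is handed in: Each fitting rests in the bin of its own colour: its origin within 45 mm (horizontally) of the bin's and less than 10 mm above the bench (it lies on the bin's 4 mm floor), its z axis within 0.1 rad of upright, released and at rest (horizontal distance between coupling and bin_orange below 0.045 m and z of coupling in the frame of bin_orange below 0.01 m and angle between each of coupling, flange, reducer's own z axis and vertical below 0.1 rad and contact force between the fingers and coupling below 0.2 N and linear speed of each of coupling, flange, reducer below 0.02 m/s and angular speed of each of coupling, flange, reducer below 0.2 rad/s and horizontal distance between flange and bin_black below 0.045 m and z of flange in the frame of bin_black below 0.01 m and contact force between the fingers and flange below 0.2 N and horizontal distance between reducer and bin_grey below 0.045 m and z of reducer in the frame of bin_grey below 0.01 m and contact force between the fingers and reducer below 0.2 N); the robot touches nothing.
It fails at once if the jar, the tape roll or the spanner is moved by more than 30 mm (distance of any of jar, tape, spanner from where it was at the start of the episode above 0.03 m).
It fails at once if a fitting falls freely (faster than 0.8 m/s out of the fingers: dropped from more than about 30 mm) ((linear speed of coupling above 0.8 m/s and contact force between the fingers and coupling below 0.1 N) or (linear speed of flange above 0.8 m/s and contact force between the fingers and flange below 0.1 N) or (linear speed of reducer above 0.8 m/s and contact force between the fingers and reducer below 0.1 N)).
It also fails if it takes over 109 s, if anything falls off the work surface, if the arm or the gripper's body presses on something with over 40 N, if the wrist force passes 120 N, or if a joint passes its speed limit or range.

ROBOT

A 6-joint arm with a two-finger parallel gripper is mounted at the origin on the work surface. World frame = base frame: x ahead of the robot, y to its left, z up, the work surface at z = 0. Lengths are in m, angles in rad, forces in N, time in s.
With the tool pointing down it reaches from about 0.35 to 0.975 m from the base axis. Payload 4.9 kg.
Tool frame: the origin (TCP) lies at the very end of the fingers, on their centre line; the grasp point (between the pads) lies 19 mm behind it (manip.hold_point_z is the distance from the TCP to the grasp point, in m); z points along the fingers, x is the direction in which the jaws open and shut, and the axes are right-handed (so a half turn about z gives the same grasp; the last joint's range is limited). The gripper opens to 85 mm and grips with 20 to 120 N. Pads are 22 mm wide; open, the fingers measure 114 mm over their backs; the gripper's body (76 mm by 85 mm) begins 54 mm behind the grasp point. The pads swing forward as they close: fully open they stand 13 mm farther back than shut.
Start: joints at [-1.314, 0.053, 1.613, -0, 1.476, -0.119], TCP at [0.229, -0.581, 0.231] pointing down, gripper open.
Joint ranges: [-3.01, 3.01], [-1.01, 2.22], [0.06, 2.58], [-1.02, 4.17], [0.09, 2.62], [-3.14, 3.14]. Speed limits (rad/s): [2.57, 2.57, 3.14, 3.14, 3.14, 3.14].

INTERFACE

Orientations are given as a unit quaternion [w, x, y, z].
In Python, from plant import manip gives the robot as it stands.
- The arm moves only by the shell command python3 -m handwheel 'ROWS' [OPENING]. ROWS is JSON, a list of rows, each an object of numbers: "dx", "dy", "dz": the shift along the tool's x, y, z in m; "ax", "ay", "az": the turn, a rotation vector about the tool's x, y, z in rad. In form: [{"dx": .., "dy": .., "dz": .., "ax": .., "ay": .., "az": ..}, ...]. A call has 1 to 5 rows; each row is the pose to reach, as a shift and turn from the pose commanded when the call began, along the tool's axes at that moment; what a row does not reach only later rows make up. A row lasts 1/8 s, in which the tool goes at most 62.5 mm and 10.7 degrees, less where a joint would pass 70% of its speed; a pose out of reach is approached as far as the arm can. A call with a gripper value outside its range is refused whole. OPENING is the closure in counts, from 0 (fully open) to 255 (shut), set as the call begins (- or left out, the last holds). The fingers move at their own pace and stop on an object; the grip force is fixed at half the most. Time passes only in rows, so rows that repeat a pose let the fingers close. It gives the time, the measured TCP pose, the force and the opening at its end, in the units of the state.
- manip.state(): the state, without advancing time (a new reading comes with each control period).
- manip.grab_frame(name): name is "scene" or "top"; returns a dict with "image" (480x640x3 uint8, blue, green, red), "z_map" (480x640 float32, m along the optical axis (not along the pixel's ray), 0 where there is no reading), "K" (3x3 intrinsics, pixels), "xyz" and "rotation" of the camera in the world. Camera axes: x right, y up, looking along -z (the intrinsics and any distortion apply to the point x, -y, -z); pixel columns grow to the right and rows downward; lengths in m; the calibration is good to about 2 mm. A picture is of the moment at which its call begins.
- manip.job_done(): hands the job in, once; it reports no verdict.
The state is a dict: "time": time; "joint_pos": joint angles; "joint_vel": joint speeds; "joint_efforts": joint torques, N m; "tool_pos": TCP position; "tool_rot": TCP orientation; "contact_force": force on the tool from outside, world axes, zero at the start; "ft_torque": the same for the moment, N m; "gripper_width": opening from 0.0 (shut) to 1.0 (fully open).
Only numpy, scipy, OpenCV 4.12 (cv2) and the standard library are available. Lean on these libraries where they do the work, as an engineer would, in place of code of your own. Each camera call takes 0.05 s, during which the arm holds its last target.

## Working session

There is one attempt and no reset: what is moved stays moved. The work goes in short steps, Python scripts to look and compute and a shell command to move; the robot and the scene stay as the last step left them, time stands still between calls to the robot, and variables do not carry over. Pictures are saved under pics/ and viewed, and the job is handed in when it is done.

```bash
ls; mkdir -p pics; python3 - <<'E'
from plant import manip
import cv2,numpy as np
print(manip.state()); print(manip.hold_point_z)
for n in("scene","top"):
    f=manip.grab_frame(n); cv2.imwrite(f"pics/{n}0.png",f["image"]); np.savez(f"{n}0.npz",**f)
    print(n,f["K"],f["xyz"],f["rotation"],[k for k in f], (f["z_map"]>0).mean())
E
```

```text
pics
{'time': 0.0, 'joint_pos': array([-1.31400472e+00,  5.33500419e-02,  1.61430538e+00, -3.79335470e-05,
        1.47598700e+00, -1.18994922e-01]), 'joint_vel': array([-0.00086804, -0.00069392,  0.00027672,  0.00059001,  0.00128061,
       -0.00013098]), 'joint_efforts': array([-1.21643821e-03, -3.93693924e+01, -3.70175028e+01, -1.48644267e-04,
        7.16950977e-03, -7.68500740e-06]), 'tool_pos': array([ 0.22921112, -0.58078027,  0.23006044]), 'tool_rot': array([-6.58855658e-04,  8.26742470e-01, -5.62579628e-01, -7.85275094e-04]), 'contact_force': array([-0.67147313,  0.21164406,  0.40173543]), 'ft_torque': array([ 0.04889331, -0.02080153, -0.0147319 ]), 'gripper_width': 1.0006423248361087}
0.0187
scene [[521.01577662   0.         319.29127567]
 [  0.         521.01577662 235.23475042]
 [  0.           0.           1.        ]] [1.25994663 0.3015908  0.8730273 ] [0.52270268 0.20364512 0.30210504 0.77074193] ['image', 'z_map', 'K', 'xyz', 'rotation'] 0.9958170572916667
top [[504.68323986   0.         321.05338992]
 [  0.         504.68323986 243.56511663]
 [  0.           0.           1.        ]] [0.38962065 0.01942894 1.0011949 ] [-0.69816169 -0.04624569  0.07037048  0.71097088] ['image', 'z_map', 'K', 'xyz', 'rotation'] 0.996171875
```

View pics/scene0.png

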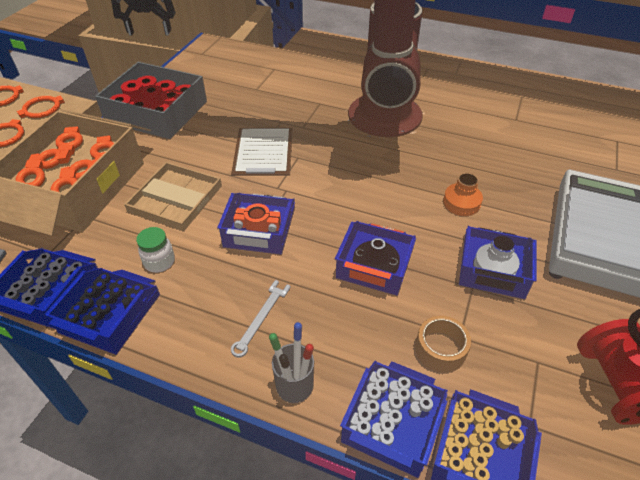

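View pics/top0.png

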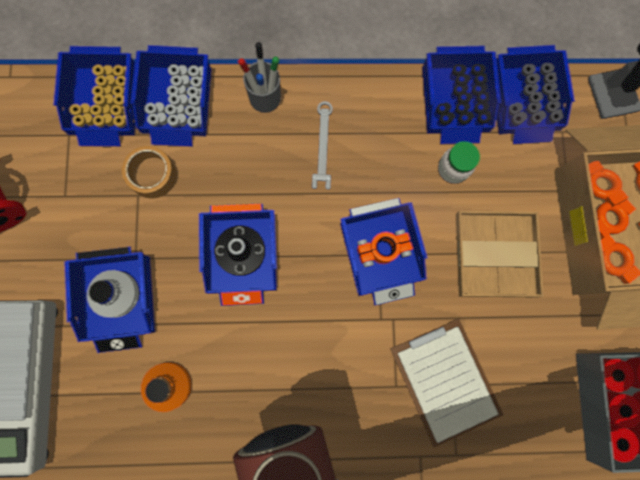

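The top view, where image up is +x and image right is −y, shows:
- Coupling in the grey-card bin, around (385,247).
- Flange in the orange-card bin, around (238,247).
- Reducer in the black-card bin, around (108,292).
- Tray at (499,254).
- Look-alike orange reducer at (165,386).
- Spanner at (322,145), jar at (460,160), tape at (148,172).

Plan: coupling → tray, reducer → grey bin, flange → black bin, coupling → orange bin.

```bash
cat > h.py <<'E'
import numpy as np,cv2
from scipy.spatial.transform import Rotation as R
def load(n): return dict(np.load(n))
def rot(f): q=np.array(f["rotation"]).ravel(); return R.from_quat([q[1],q[2],q[3],q[0]]).as_matrix()
def ray(f,u,v):
    K=f["K"]; d=np.array([(u-K[0,2])/K[0,0],-(v-K[1,2])/K[1,1],-1.0]); return np.array(f["xyz"]),rot(f)@d
def plane(f,u,v,z): o,d=ray(f,u,v); return o+d*(z-o[2])/d[2]
def cloud(f):
    K=f["K"];Z=f["z_map"];v,u=np.mgrid[:480,:640]
    d=np.stack([(u-K[0,2])/K[0,0],-(v-K[1,2])/K[1,1],-np.ones_like(u,float)],-1)*Z[...,None]
    return d@rot(f).T+f["xyz"]
def tri(f1,p1,f2,p2):
    o1,d1=ray(f1,*p1);o2,d2=ray(f2,*p2)
    A=np.stack([d1,-d2],1);s=np.linalg.lstsq(A,o2-o1,rcond=None)[0]
    a,b=o1+s[0]*d1,o2+s[1]*d2; return (a+b)/2,np.linalg.norm(a-b)
def proj(f,P):
    c=rot(f).T@(np.array(P)-f["xyz"]);K=f["K"]
    return K[0,0]*c[0]/-c[2]+K[0,2],K[1,1]*-c[1]/-c[2]+K[1,2]
E
python3 - <<'E'
from h import *
t=load("top0.npz");s=load("scene0.npz")
def crop(f,x,y,w,h,k): return cv2.resize(f["image"][y:y+h,x:x+w],None,fx=k,fy=k,interpolation=cv2.INTER_CUBIC)
a=crop(t,60,190,200,165,4);cv2.imwrite("pics/tc1.png",a)
cv2.imwrite("pics/tc2.png",crop(t,330,190,220,120,3.6))
cv2.imwrite("pics/sc1.png",crop(s,320,200,230,110,3.4))
cv2.imwrite("pics/sc2.png",crop(s,110,150,200,120,4))
for f in (t,s):
    c=cloud(f); 
    m=(c[...,2]>0.03)&(c[...,0]>0.3)&(c[...,0]<.6)&(abs(c[...,1])<.5)
    print([np.percentile(c[...,2],p).round(3) for p in (2,20,50)])
    for nm,p in (("bench",(320,220) if f is t else (320,250)),):
        print(c[p[1],p[0]])
E
```

```text
[np.float64(-0.757), np.float64(-0.004), np.float64(-0.001)]
[ 6.04559055e-01 -1.54691772e-02  5.27846398e-04]
[np.float64(-0.754), np.float64(-0.085), np.float64(0.001)]
[5.52764342e-01 1.93011174e-02 4.67133420e-04]
```

View pics/tc1.png

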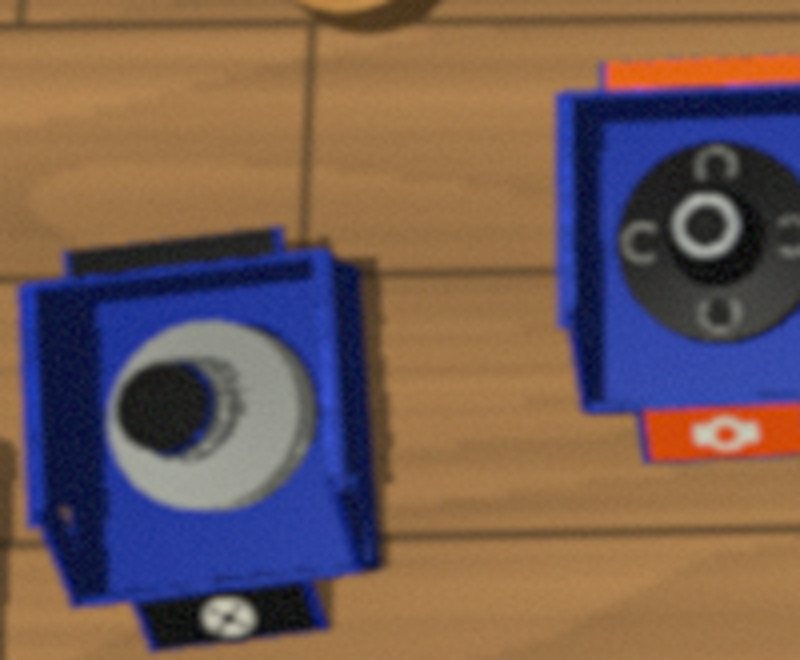

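View pics/tc2.png

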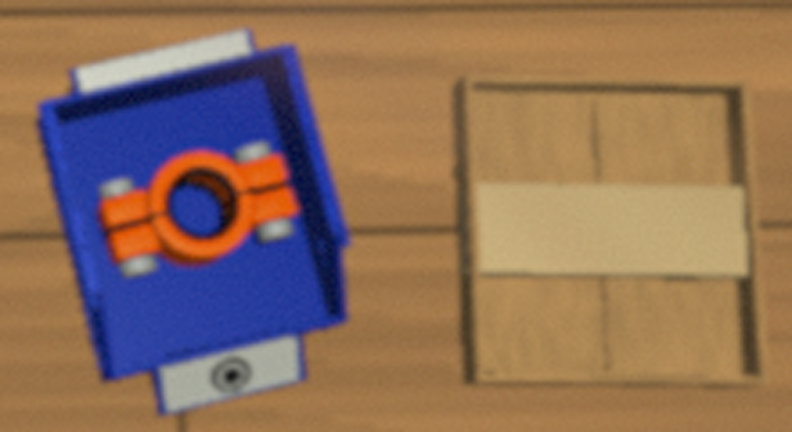

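View pics/sc1.png

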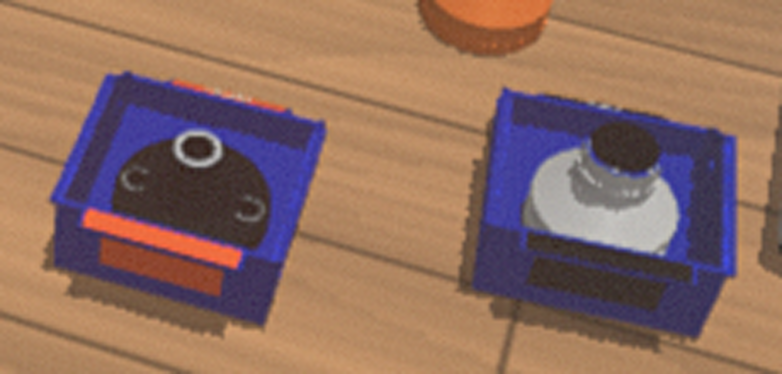

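View pics/sc2.png

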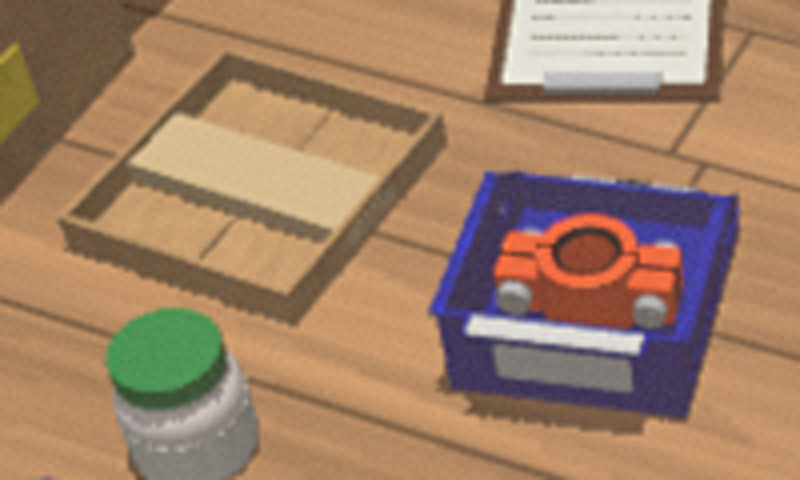

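```bash
python3 - <<'E'
from h import *
t=load("top0.npz");s=load("scene0.npz");ct=cloud(t);cs=cloud(s)
for nm,a,b in (("flange",(236.75,246.25),(378.2,243.8)),("reducer",(100.75,291.75),(503.8,243.5)),("coupling",(385.6,247.5),(256.5,213))):
    P,e=tri(t,a,s,b);print(nm,P.round(4),"gap",round(e,4))
    for c in(ct,cs):
        d=np.linalg.norm(c[...,:2]-P[:2],axis=-1); q=c[(d<.03)]; zt=np.percentile(q[:,2],97); q=q[q[:,2]>zt-.006]
        print("   depth top",zt.round(4),((q.min(0)+q.max(0))/2).round(4),q.mean(0).round(4))
for nm,L in (("black",[((65.5,261.2),(536.2,280)),((142.5,252.5),(460.3,267.6))]),("grey",[((341.1,218.9),(218.5,227.5)),((411.9,202.8),(0,0))])):
    for a,b in L:
        print(nm,plane(t,*a,.062).round(4),tri(t,a,s,b) if b[0] else "")
# bin rims from both depth maps
for f,c,n in((t,ct,'t'),(s,cs,'s')):
    hsv=cv2.cvtColor(f["image"],cv2.COLOR_BGR2HSV)
    blue=(hsv[...,0]>105)&(hsv[...,0]<130)&(hsv[...,1]>120)
    for nm,x,y in(("black",.44,.43),("orange",.53,.15),("grey",.53,-.13)):
        d=np.linalg.norm(c[...,:2]-[x,y],axis=-1)
        q=c[blue&(d<.13)&(c[...,2]>.055)&(c[...,2]<.07)]
        r=cv2.minAreaRect((q[:,:2]*1000).astype(np.float32));fl=c[blue&(d<.07)&(c[...,2]<.012)]
        print(n,nm,len(q),"z",np.median(q[:,2]).round(4),r,"floor",np.median(fl[:,2]).round(4) if len(fl) else None)
    d=abs(c[...,:2]-[.5,-.33]).max(-1); q=c[(d<.13)&(c[...,2]>.018)&(c[...,2]<.035)]
    print(n,"tray",np.median(q[:,2]),cv2.minAreaRect((q[:,:2]*1000).astype(np.float32)))
E
```

```text
flange [0.5428 0.1449 0.0626] gap 0.0021
   depth top 0.0648 [0.543  0.1442 0.0631] [0.5437 0.1443 0.0629]
   depth top 0.0665 [0.5448 0.1459 0.0647] [0.5455 0.1456 0.0646]
reducer [0.4611 0.3862 0.078 ] gap 0.0024
   depth top 0.0811 [0.461  0.3841 0.0791] [0.4623 0.385  0.0788]
   depth top 0.0827 [0.4635 0.3875 0.0808] [0.4643 0.3861 0.0804]
coupling [ 0.5392 -0.1396  0.0454] gap 0.0007
   depth top 0.0503 [ 0.5408 -0.1392  0.0485] [ 0.5406 -0.1397  0.0475]
   depth top 0.0523 [ 0.5406 -0.139   0.0502] [ 0.5412 -0.1386  0.0496]
black [0.5202 0.4583 0.062 ] (array([0.5198297 , 0.46032345, 0.06206343]), np.float64(0.0038339397298454017))
black [0.5342 0.3183 0.062 ] (array([0.53555189, 0.31910971, 0.0550658 ]), np.float64(0.002794112170013563))
grey [ 0.5929 -0.0536  0.062 ] (array([ 0.62025683, -0.10974778,  0.08504882]), np.float64(0.13077626645460533))
grey [ 0.6227 -0.191   0.062 ] 
t black 773 z 0.0599 ((474.6470947265625, 384.17095947265625), (127.57442474365234, 144.46310424804688), 5.302584171295166) floor 0.0026
t orange 587 z 0.0599 ((553.5966186523438, 143.3634033203125),
[... 179 characters left out ...]
, 11.632006645202637) floor 0.0018
t tray 0.02085077480098163 ((529.7166137695312, -326.3879699707031), (252.97242736816406, 170.6489715576172), 88.32470703125)
s black 341 z 0.0619 ((478.72174072265625, 385.16009521484375), (126.30970764160156, 141.57386779785156), 5.70045280456543) floor 0.0039
s orange 340 z 0.0621 ((560.6439819335938, 143.95213317871094), (126.02616882324219, 143.25302124023438), 2.3478353023529053) floor 0.0042
s grey 279 z 0.0621 ((561.8656005859375, -131.54727172851562), (124.54423522949219, 144.931640625), 12.839289665222168) floor 0.004
s tray 0.021402308330008113 ((528.4849853515625, -327.29913330078125), (253.75941467285156, 175.54310607910156), 89.41573333740234)
```

```bash
python3 - <<'E'
from h import *
t=load("top0.npz")
cv2.imwrite("pics/tc3.png",cv2.resize(t["image"][195:315,180:300],None,fx=5,fy=5,interpolation=cv2.INTER_CUBIC))
E
```

```text
(no output)
```

View pics/tc3.png

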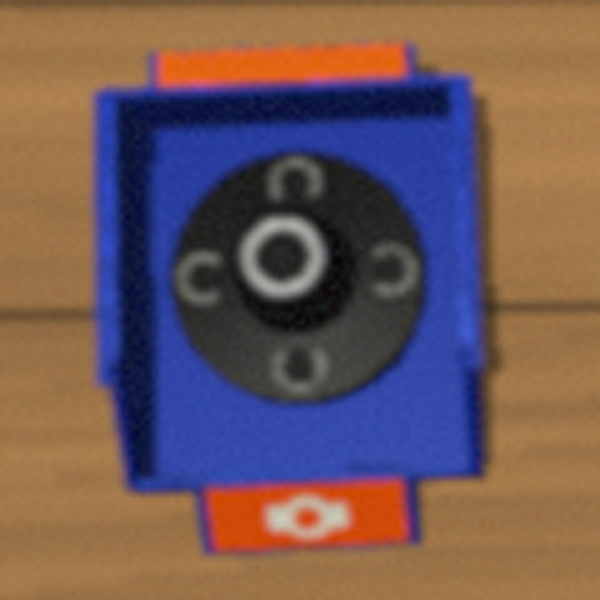

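```bash
python3 - <<'E'
from h import *
t=load("top0.npz")
B={"black":[(65.5,261.2),(142.5,252.5),(78.75,341.25),(155.5,332)],
"orange":[(199,213.6),(274,210.4),(206.4,293.4),(276,290)],
"grey":[(341.1,218.6),(411.9,203.1),(359.2,295.6),(425.8,278.9)]}
for n,p in B.items():
    q=[plane(t,*p[i],.062 if i<2 else .028)[:2] for i in range(4)]
    w=q[0]-q[1];yaw=np.arctan2(-w[0],w[1]); w2=q[2]-q[3];y2=np.arctan2(-w2[0],w2[1])
    c=np.mean(q,0); print(n,"c",c.round(4),"yaw",yaw.round(3),y2.round(3),"w",np.linalg.norm(w).round(4),np.linalg.norm(w2).round(4),"len",np.linalg.norm(q[0]-q[2]).round(4),np.linalg.norm(q[1]-q[3]).round(4))
p=[(458,80),(745,82),(760,378),(467,382)]
q=[plane(t,a/3.6+330,b/3.6+190,.026)[:2] for a,b in p]; print("tray",np.mean(q,0),[np.linalg.norm(q[i]-q[(i+1)%4]).round(4) for i in range(4)])
s=load("scene0.npz");p=[(65,222),(228,55),(443,118),(295,318)]
q=[plane(s,a/4+110,b/4+150,.026)[:2] for a,b in p]; print("tray scene",np.mean(q,0))
# tray strip height, coupling ear directions
c=cloud(t);print("strip z",c[254,480:520:8,2].round(4),"cardboard",c[285,480:520:8,2].round(4))
hsv=cv2.cvtColor(t["image"],cv2.COLOR_BGR2HSV);m=((hsv[...,0]<14)&(hsv[...,1]>170)&(hsv[...,2]>120));m[:, :350]=0;m[:,420:]=0;m[:225]=0;m[272:]=0
pts=c[m];pts=pts[pts[:,2]>.02][:,:2]
print(len(pts),cv2.minAreaRect((pts*1000).astype(np.float32)));u,sv,vt=np.linalg.svd(pts-pts.mean(0));print(pts.mean(0),vt[0],sv)
# reducer/flange base discs
hs=c[(np.linalg.norm(c[...,:2]-[.54,.145],axis=-1)<.07)&(c[...,2]>.013)&(c[...,2]<.026)];print("flange plate",((hs.min(0)+hs.max(0))/2).round(4),(hs.max(0)-hs.min(0)).round(4))
E
```

```text
black c [0.454  0.3792] yaw 0.1 0.099 w 0.1407 0.1419 len 0.1475 0.1476
orange c [0.5348 0.1419] yaw 0.031 0.03 w 0.1416 0.1327 len 0.1488 0.1488
grey c [ 0.5358 -0.1374] yaw 0.205 0.225 w 0.1403 0.1345 len 0.1486 0.146
tray [ 0.52662291 -0.3668124 ] [np.float64(0.1616), np.float64(0.1647), np.float64(0.1607), np.float64(0.1671)]
tray scene [ 0.53469301 -0.36188534]
strip z [0.0225 0.0194 0.0175 0.0201 0.0167] cardboard [ 0.0006  0.0018 -0.0007  0.0035 -0.0001]
766 ((492.6850891113281, -71.01899719238281), (63.68379592895508, 266.75225830078125), 35.302913665771484)
[ 0.53869299 -0.13595498] [ 0.35699932 -0.93410465] [0.92925008 0.42074496]
flange plate [0.5514 0.1511 0.0195] [0.1146 0.1137 0.0129]
```

```bash
python3 - <<'E'
from h import *
t=load("top0.npz");s=load("scene0.npz")
c=cloud(t);print("top: column u=500, v205..302 (z mm)");print((c[205:302:3,496:504,2].mean(1)*1000).round(0), "x",c[205,500,0],c[301,500,0])
print("row v=254", (c[250:258,450:550:4,2].mean(0)*1000).round(0))
c=cloud(s)
P=[.527,-.367]
# sample scene cloud along x at y=-.367 
for x in np.arange(.43,.63,.008):
    d=np.linalg.norm(c[...,:2]-[x,-.367],axis=-1); q=c[d<.006]; print(round(x,3),len(q),(np.median(q[:,2])*1000).round(1) if len(q) else None,end=' | ')
cv2.imwrite("pics/sc3.png",cv2.resize(s["image"][155:235,120:230],None,fx=7,fy=7,interpolation=cv2.INTER_CUBIC))
E
```

```text
top: column u=500, v205..302 (z mm)
[-2. -2. 25. 15.  1.  2.  2.  1.  2.  2.  2.  2. 19. 19. 19. 18. 17. 17.
 18. 18. 17.  2.  2.  2.  1.  1.  1.  3.  2.  2. 24. -3. -4.] x 0.6320396629822855 0.43470563063509965
row v=254 [ -2.  -2.   7.  24.  17.  18.  20.  18.  17.  19.  17.  18.  16.  17.
  18.  18.  17.  19.  18.  17.  20.  18.  21.  -1. 123.]
0.43 0 None | 0.438 3 24.2 | 0.446 31 15.6 | 0.454 14 4.9 | 0.462 11 4.6 | 0.47 14 3.9 | 0.478 13 4.8 | 0.486 9 3.5 | 0.494 1 4.8 | 0.502 6 19.3 | 0.51 12 20.2 | 0.518 17 19.7 | 0.526 12 20.3 | 0.534 16 20.3 | 0.542 9 20.9 | 0.55 28 13.9 | 0.558 17 5.8 | 0.566 15 5.3 | 0.574 18 4.3 | 0.582 14 3.2 | 0.59 11 4.8 | 0.598 1 6.1 | 0.606 9 22.4 | 0.614 39 12.2 | 0.622 15 0.3 |
```

View pics/sc3.png

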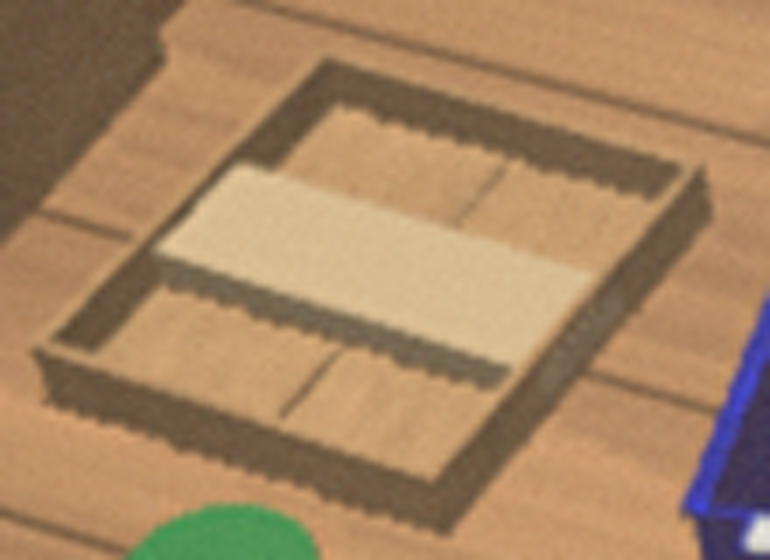

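```bash
python3 - <<'E'
from h import *
from plant import manip
t=load("top0.npz")
hsv=cv2.cvtColor(t["image"],cv2.COLOR_BGR2HSV);m=((hsv[...,0]<16)&(hsv[...,1]>150)&(hsv[...,2]>90)).astype(np.uint8);m[:, :355]=0;m[:,416:]=0;m[:226]=0;m[270:]=0
cs,_=cv2.findContours(m,cv2.RETR_EXTERNAL,cv2.CHAIN_APPROX_NONE);k=max(cs,key=cv2.contourArea)
r=cv2.minAreaRect(k);b=cv2.boxPoints(r);print(r)
q=np.array([plane(t,*p,.042)[:2] for p in b]);print(q.round(4),q.mean(0))
e=[q[1]-q[0],q[2]-q[1]];L=max(e,key=np.linalg.norm);print("L",[np.linalg.norm(x) for x in e],"yaw",np.arctan2(-L[0],L[1]), np.arctan2(L[0],-L[1]))
st=manip.state();w,x,y,z=st["tool_rot"];M=R.from_quat([x,y,z,w]).as_matrix();print(M.round(4))
E
```

```text
((384.3585205078125, 247.2452850341797), (28.555803298950195, 53.22645950317383), 60.945396423339844)
[[ 0.5402 -0.0788]
 [ 0.5898 -0.1715]
 [ 0.5401 -0.1962]
 [ 0.4913 -0.1039]] [ 0.54033876 -0.13763054]
L [np.float64(0.10513866687206759), np.float64(0.055539908614799995)] yaw -2.649899473295375 0.4916931802944184
[[ 3.670e-01 -9.302e-01 -4.000e-04]
 [-9.302e-01 -3.670e-01  1.800e-03]
 [-1.800e-03 -2.000e-04 -1.000e+00]]
```

```bash
python3 - <<'E'
from h import *
t=load("top0.npz")
def yaw(a,b,z):
    A,B=[plane(t,p[0]/3.6+330,p[1]/3.6+190,z) for p in(a,b)];d=A-B;return np.arctan2(-d[0],d[1])
print("split",yaw((107,230),(288,187),.038),"upper bolts",yaw((117,187),(254,151),.03),"lower",yaw((138,266),(274,230),.03))
for a,b in (((458,80),(745,82)),((467,382),(760,378))):print("tray",yaw(a,b,.026))
hsv=cv2.cvtColor(t["image"],cv2.COLOR_BGR2HSV);m=((hsv[...,0]<16)&(hsv[...,1]>150)&(hsv[...,2]>90));m[:, :355]=0;m[:,416:]=0;m[:226]=0;m[270:]=0
v,u=np.nonzero(m);P=np.array([plane(t,a,b,.042)[:2] for a,b in zip(u,v)]);_,s,vt=np.linalg.svd(P-P.mean(0),full_matrices=0);print(P.mean(0),vt[0],s)
# ring outer ellipse from crop
E
```

```text
split 0.21781779819191974 upper bolts 0.24309145730399673 lower 0.241553246574219
tray -0.020424895822922298
tray -0.005400112168546288
[ 0.53938588 -0.13701272] [ 0.25831969 -0.96605949] [0.87735007 0.40271628]
```

```bash
cat > go.py <<'E'
# prints tool-axis shift/turn from the measured pose to x y z yaw(of tool x, mod pi), tool straight down
import sys,numpy as np
from scipy.spatial.transform import Rotation as R
from plant import manip
s=manip.state();w,x,y,z=s["tool_rot"];M=R.from_quat([x,y,z,w])
def to(X,Y,Z,yaw,flip=False):
    m=M.as_matrix();cur=np.arctan2(m[1,0],m[0,0]); 
    d=(yaw-cur+np.pi/2)%np.pi-np.pi/2
    a=cur+d; T=np.array([[np.cos(a),np.sin(a),0],[np.sin(a),-np.cos(a),0],[0,0,-1]])
    sh=m.T@(np.array([X,Y,Z])-s["tool_pos"]); tu=(M.inv()*R.from_matrix(T)).as_rotvec()
    return sh.round(4),tu.round(3),cur.round(3)
if __name__=="__main__":
    print("pos",s["tool_pos"].round(4),"F",s["contact_force"].round(1),"w",round(s["gripper_width"],3),"t",round(s["time"],2),"j6",s["joint_pos"][5].round(2))
    if len(sys.argv)>4: print(*to(*map(float,sys.argv[1:5])))
E
python3 go.py .54 -.1385 .2 .24
python3 -m handwheel '[{"dx":-0.03,"dy":-0.045,"dz":0,"az":-0.144},{"dx":-0.06,"dy":-0.09,"az":-0.288},{"dx":-0.09,"dy":-0.135,"az":-0.432},{"dx":-0.12,"dy":-0.18,"az":-0.576},{"dx":-0.15,"dy":-0.225,"az":-0.72}]' 0
python3 go.py .54 -.1385 .15 .24
```

```text
pos [ 0.2292 -0.5808  0.2302] F [-0.4  0.2 -0. ] w 1.001 t 0.1 j6 -0.12
[-0.2974 -0.4514  0.0308] [-1.000e-03  1.000e-03 -1.435e+00] -1.195
pos [ 0.2292 -0.5808  0.2302] F [-0.4  0.2 -0. ] w 1.001 t 0.1 j6 -0.12
[-0.2973 -0.4514  0.0808] [-1.000e-03  1.000e-03 -1.435e+00] -1.195invalid input at $[0]: expected keys dx, dy, dz, ax, ay, az
```

All six keys required.

```bash

python3 -m handwheel '[{"dx":-0.03,"dy":-0.045,"dz":0,"ax":0,"ay":0,"az":-0.144},{"dx":-0.06,"dy":-0.09,"dz":0,"ax":0,"ay":0,"az":-0.288},{"dx":-0.09,"dy":-0.135,"dz":0,"ax":0,"ay":0,"az":-0.432},{"dx":-0.12,"dy":-0.18,"dz":0,"ax":0,"ay":0,"az":-0.576},{"dx":-0.15,"dy":-0.225,"dz":0,"ax":0,"ay":0,"az":-0.72}]' 0
python3 go.py .54 -.1385 .15 .24
```

```text
time: 0.72
tool_pos: [0.3842, -0.3575, 0.2308]
tool_rot: [-0.0, 0.972, -0.233, -0.0]
contact_force: [1.1, 0.4, 0.2]
gripper_width: 0.996
pos [ 0.3842 -0.3575  0.2308] F [1.1 0.4 0.2] w 0.996 t 0.72 j6 -0.42
[ 0.0396 -0.2658  0.0809] [-0.     0.    -0.711] -0.471
```

```bash

python3 -m handwheel '[{"dx":0.008,"dy":-0.053,"dz":0,"ax":0,"ay":0,"az":-0.142},{"dx":0.016,"dy":-0.106,"dz":0.02,"ax":0,"ay":0,"az":-0.284},{"dx":0.024,"dy":-0.159,"dz":0.04,"ax":0,"ay":0,"az":-0.427},{"dx":0.032,"dy":-0.212,"dz":0.06,"ax":0,"ay":0,"az":-0.569},{"dx":0.0396,"dy":-0.2658,"dz":0.08,"ax":0,"ay":0,"az":-0.711}]' 0
python3 go.py .54 -.1385 .016 .24
```

```text
time: 1.35
tool_pos: [0.541, -0.1393, 0.1503]
tool_rot: [-0.0, 0.993, 0.12, -0.0]
contact_force: [0.6, -0.7, 0.5]
gripper_width: 0.998
pos [ 0.541  -0.1393  0.1503] F [ 0.6 -0.7  0.5] w 0.998 t 1.35 j6 -0.63
[-0.0007 -0.001   0.1343] [-0.     0.     0.001] 0.241
```

```bash

python3 -m handwheel '[{"dx":-0.0007,"dy":-0.001,"dz":0.04,"ax":0,"ay":0,"az":0},{"dx":-0.0007,"dy":-0.001,"dz":0.07,"ax":0,"ay":0,"az":0},{"dx":-0.0007,"dy":-0.001,"dz":0.1,"ax":0,"ay":0,"az":0},{"dx":-0.0007,"dy":-0.001,"dz":0.115,"ax":0,"ay":0,"az":0},{"dx":-0.0007,"dy":-0.001,"dz":0.12,"ax":0,"ay":0,"az":0}]' 0
python3 -m handwheel '[{"dx":0,"dy":0,"dz":0.01,"ax":0,"ay":0,"az":0},{"dx":0,"dy":0,"dz":0.02,"ax":0,"ay":0,"az":0},{"dx":0,"dy":0,"dz":0.02,"ax":0,"ay":0,"az":0}]' 0
python3 - <<'E'
from plant import manip;import cv2
f=manip.grab_frame("scene");cv2.imwrite("pics/s1.png",cv2.resize(f["image"][120:300,150:350],None,fx=3.3,fy=3.3))
E
```

```text
time: 1.98
tool_pos: [0.5389, -0.14, 0.0303]
tool_rot: [-0.0, 0.993, 0.118, -0.001]
contact_force: [-0.1, -0.0, -0.2]
gripper_width: 1.004
time: 2.35
tool_pos: [0.539, -0.14, 0.0106]
tool_rot: [-0.0, 0.993, 0.118, -0.001]
contact_force: [-0.3, -0.3, 0.0]
gripper_width: 1.0
```

View pics/s1.png

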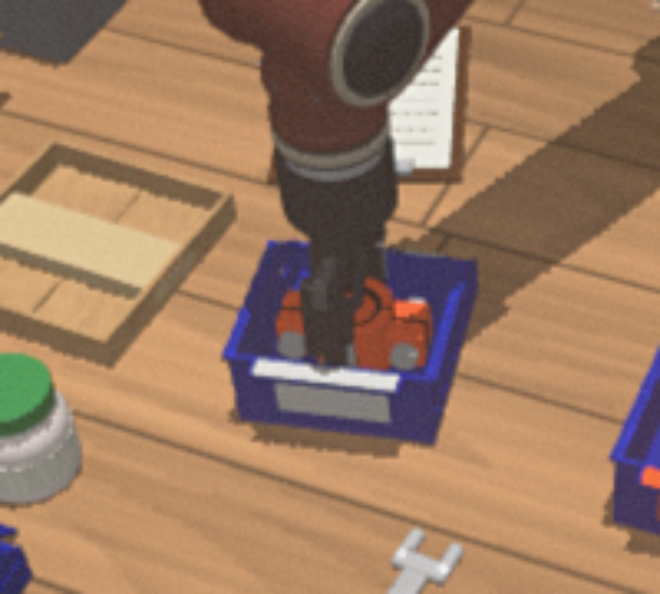

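The finger at (328,320) sits behind the ring between the ears (290/405), as planned. Closing.

```bash

python3 -m handwheel '[{"dx":0,"dy":0,"dz":0,"ax":0,"ay":0,"az":0},{"dx":0,"dy":0,"dz":0,"ax":0,"ay":0,"az":0},{"dx":0,"dy":0,"dz":0,"ax":0,"ay":0,"az":0},{"dx":0,"dy":0,"dz":0,"ax":0,"ay":0,"az":0},{"dx":0,"dy":0,"dz":0,"ax":0,"ay":0,"az":0}]' 255
python3 -m handwheel '[{"dx":0,"dy":0,"dz":0,"ax":0,"ay":0,"az":0},{"dx":0,"dy":0,"dz":0,"ax":0,"ay":0,"az":0},{"dx":0,"dy":0,"dz":-0.01,"ax":0,"ay":0,"az":0},{"dx":0,"dy":0,"dz":-0.02,"ax":0,"ay":0,"az":0},{"dx":0,"dy":0,"dz":-0.03,"ax":0,"ay":0,"az":0}]' 255
```

```text
time: 3.02
tool_pos: [0.5407, -0.1405, 0.0125]
tool_rot: [0.001, 0.993, 0.118, 0.001]
contact_force: [3.5, 1.0, 5.3]
gripper_width: 0.656
time: 3.65
tool_pos: [0.5384, -0.1398, 0.0408]
tool_rot: [-0.001, 0.993, 0.118, -0.001]
contact_force: [0.3, -0.2, -4.5]
gripper_width: 0.655
```

```bash

python3 -m handwheel '[{"dx":0,"dy":0,"dz":-0.025,"ax":0,"ay":0,"az":0},{"dx":0,"dy":0,"dz":-0.05,"ax":0,"ay":0,"az":0},{"dx":0,"dy":0,"dz":-0.075,"ax":0,"ay":0,"az":0},{"dx":0,"dy":0,"dz":-0.09,"ax":0,"ay":0,"az":0},{"dx":0,"dy":0,"dz":-0.09,"ax":0,"ay":0,"az":0}]'
python3 go.py .53 -.3645 .13 0
```

```text
time: 4.28
tool_pos: [0.5402, -0.1405, 0.1327]
tool_rot: [0.001, 0.993, 0.118, 0.001]
contact_force: [-1.0, -0.4, -6.3]
gripper_width: 0.655
pos [ 0.5402 -0.1405  0.1327] F [-1.  -0.4 -6.3] w 0.655 t 4.28 j6 -0.62
[-0.0623  0.2154  0.0029] [ 0.001 -0.002  0.236] 0.236
```

```bash

python3 -m handwheel '[{"dx":-0.012,"dy":0.042,"dz":0,"ax":0,"ay":0,"az":0.047},{"dx":-0.025,"dy":0.086,"dz":0,"ax":0,"ay":0,"az":0.094},{"dx":-0.037,"dy":0.13,"dz":0,"ax":0,"ay":0,"az":0.142},{"dx":-0.05,"dy":0.175,"dz":0,"ax":0,"ay":0,"az":0.19},{"dx":-0.0623,"dy":0.2154,"dz":0,"ax":0,"ay":0,"az":0.236}]'
python3 -m handwheel '[{"dx":0,"dy":0,"dz":0.02,"ax":0,"ay":0,"az":0},{"dx":0,"dy":0,"dz":0.04,"ax":0,"ay":0,"az":0},{"dx":0,"dy":0,"dz":0.06,"ax":0,"ay":0,"az":0},{"dx":0,"dy":0,"dz":0.07,"ax":0,"ay":0,"az":0},{"dx":0,"dy":0,"dz":0.07,"ax":0,"ay":0,"az":0}]'
python3 - <<'E'
from plant import manip;import cv2
for n in("scene","top"):
    f=manip.grab_frame(n);cv2.imwrite(f"pics/{n}2.png",f["image"])
E
python3 go.py .53 -.3645 .03 0
```

```text
time: 4.9
tool_pos: [0.5282, -0.3651, 0.1291]
tool_rot: [-0.001, 1.0, -0.001, -0.001]
contact_force: [0.6, 0.4, -5.8]
gripper_width: 0.659
time: 5.52
tool_pos: [0.5288, -0.363, 0.0598]
tool_rot: [-0.001, 1.0, 0.0, -0.001]
contact_force: [0.3, -0.4, -5.2]
gripper_width: 0.655
pos [ 0.5299 -0.3643  0.062 ] F [-0.5 -0.2 -5.5] w 0.653 t 5.62 j6 -0.72
[0.0001 0.0002 0.032 ] [ 0.001 -0.001  0.001] 0.001
```

View pics/scene2.png

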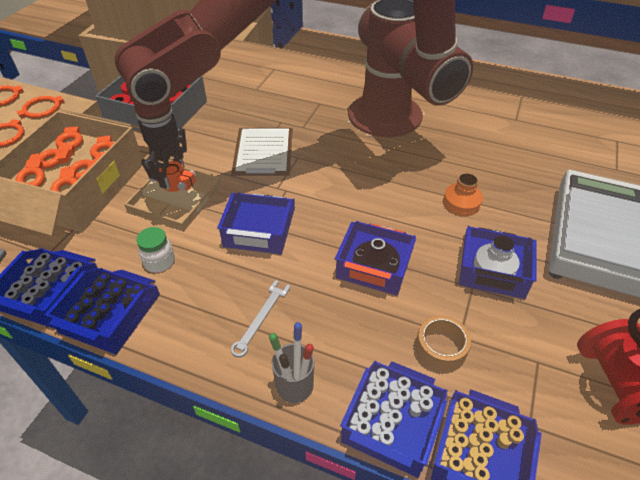

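View pics/top2.png

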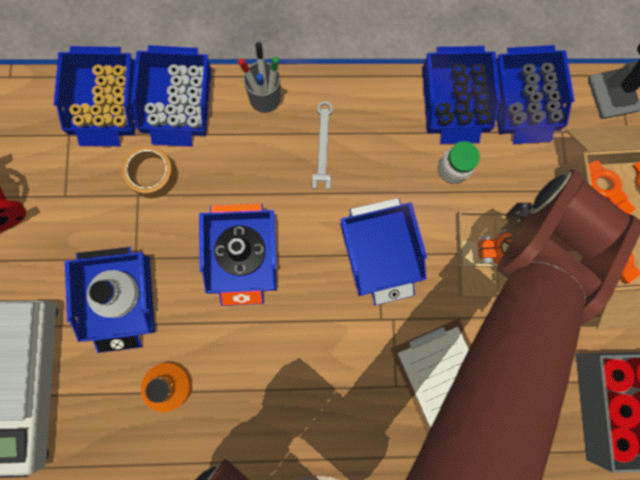

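The coupling is held above the tray, and the grey bin is now empty. I'll lower gently and watch the force, because the pale strip in the tray measured about 20 mm high.

```bash

python3 -m handwheel '[{"dx":0,"dy":0,"dz":0.012,"ax":0,"ay":0,"az":0},{"dx":0,"dy":0,"dz":0.022,"ax":0,"ay":0,"az":0},{"dx":0,"dy":0,"dz":0.027,"ax":0,"ay":0,"az":0},{"dx":0,"dy":0,"dz":0.029,"ax":0,"ay":0,"az":0},{"dx":0,"dy":0,"dz":0.029,"ax":0,"ay":0,"az":0}]'
python3 -m handwheel '[{"dx":0,"dy":0,"dz":0.002,"ax":0,"ay":0,"az":0},{"dx":0,"dy":0,"dz":0.004,"ax":0,"ay":0,"az":0},{"dx":0,"dy":0,"dz":0.004,"ax":0,"ay":0,"az":0}]'
python3 -m handwheel '[{"dx":0,"dy":0,"dz":0.002,"ax":0,"ay":0,"az":0},{"dx":0,"dy":0,"dz":0.003,"ax":0,"ay":0,"az":0},{"dx":0,"dy":0,"dz":0.003,"ax":0,"ay":0,"az":0}]'
```

```text
time: 6.25
tool_pos: [0.5293, -0.3642, 0.0322]
tool_rot: [-0.0, 1.0, 0.0, -0.0]
contact_force: [0.2, -0.2, -5.8]
gripper_width: 0.657
time: 6.62
tool_pos: [0.5291, -0.3641, 0.0281]
tool_rot: [-0.0, 1.0, -0.0, -0.0]
contact_force: [-0.7, 0.1, -5.7]
gripper_width: 0.656
time: 7.0
tool_pos: [0.5292, -0.3641, 0.0251]
tool_rot: [-0.0, 1.0, -0.0, -0.0]
contact_force: [0.5, -0.5, -5.7]
gripper_width: 0.657
```

```bash

python3 -m handwheel '[{"dx":0,"dy":0,"dz":0.002,"ax":0,"ay":0,"az":0},{"dx":0,"dy":0,"dz":0.004,"ax":0,"ay":0,"az":0},{"dx":0,"dy":0,"dz":0.004,"ax":0,"ay":0,"az":0}]'
python3 -m handwheel '[{"dx":0,"dy":0,"dz":0.001,"ax":0,"ay":0,"az":0},{"dx":0,"dy":0,"dz":0.002,"ax":0,"ay":0,"az":0},{"dx":0,"dy":0,"dz":0.002,"ax":0,"ay":0,"az":0}]'
```

```text
time: 7.38
tool_pos: [0.5291, -0.364, 0.0209]
tool_rot: [-0.0, 1.0, 0.0, -0.0]
contact_force: [0.1, 0.2, -5.8]
gripper_width: 0.652
time: 7.75
tool_pos: [0.5292, -0.3641, 0.0192]
tool_rot: [-0.0, 1.0, 0.0, -0.0]
contact_force: [-0.2, -0.0, -5.4]
gripper_width: 0.651
```

No contact below the strip's apparent height, so it isn't solid. I'll continue to the floor.

```bash

python3 -m handwheel '[{"dx":0,"dy":0,"dz":0.003,"ax":0,"ay":0,"az":0},{"dx":0,"dy":0,"dz":0.006,"ax":0,"ay":0,"az":0},{"dx":0,"dy":0,"dz":0.006,"ax":0,"ay":0,"az":0}]'
python3 -m handwheel '[{"dx":0,"dy":0,"dz":0.001,"ax":0,"ay":0,"az":0},{"dx":0,"dy":0,"dz":0.002,"ax":0,"ay":0,"az":0},{"dx":0,"dy":0,"dz":0.002,"ax":0,"ay":0,"az":0}]'
```

```text
time: 8.12
tool_pos: [0.5291, -0.364, 0.0129]
tool_rot: [-0.0, 1.0, 0.0, -0.0]
contact_force: [-0.1, 0.2, -5.7]
gripper_width: 0.656
time: 8.5
tool_pos: [0.5294, -0.3643, 0.0125]
tool_rot: [0.0, 1.0, 0.0, -0.0]
contact_force: [-4.0, 3.0, 4.8]
gripper_width: 0.654
```

Floor contact at TCP z = 12.5 mm, matching the pickup height. Release and lift.

```bash

python3 -m handwheel '[{"dx":0,"dy":0,"dz":0,"ax":0,"ay":0,"az":0},{"dx":0,"dy":0,"dz":0,"ax":0,"ay":0,"az":0},{"dx":0,"dy":0,"dz":0,"ax":0,"ay":0,"az":0},{"dx":0,"dy":0,"dz":0,"ax":0,"ay":0,"az":0},{"dx":0,"dy":0,"dz":0,"ax":0,"ay":0,"az":0}]' 0
python3 -m handwheel '[{"dx":0,"dy":0,"dz":-0.015,"ax":0,"ay":0,"az":0},{"dx":0,"dy":0,"dz":-0.05,"ax":0,"ay":0,"az":0},{"dx":0,"dy":0,"dz":-0.1,"ax":0,"ay":0,"az":0},{"dx":0,"dy":0,"dz":-0.15,"ax":0,"ay":0,"az":0},{"dx":0,"dy":0,"dz":-0.2,"ax":0,"ay":0,"az":0}]'
python3 go.py .462 .386 .2 .1
```

```text
time: 9.12
tool_pos: [0.5293, -0.3642, 0.0113]
tool_rot: [0.0, 1.0, -0.0, 0.0]
contact_force: [-0.0, -0.0, -0.3]
gripper_width: 1.001
time: 9.75
tool_pos: [0.5293, -0.3642, 0.2143]
tool_rot: [0.001, 1.0, 0.0, 0.001]
contact_force: [0.3, 0.2, -0.3]
gripper_width: 1.004
pos [ 0.5293 -0.3642  0.2143] F [ 0.3  0.2 -0.3] w 1.004 t 9.75 j6 -0.72
[-0.0673 -0.7502  0.0135] [ 0.001 -0.001 -0.1  ] 0.0
```

```bash

python3 -m handwheel '[{"dx":-0.004,"dy":-0.05,"dz":0,"ax":0,"ay":0,"az":-0.007},{"dx":-0.009,"dy":-0.1,"dz":0,"ax":0,"ay":0,"az":-0.013},{"dx":-0.014,"dy":-0.155,"dz":0,"ax":0,"ay":0,"az":-0.02},{"dx":-0.019,"dy":-0.21,"dz":0,"ax":0,"ay":0,"az":-0.028},{"dx":-0.024,"dy":-0.265,"dz":0,"ax":0,"ay":0,"az":-0.035}]' 50
python3 -m handwheel '[{"dx":-0.005,"dy":-0.055,"dz":0,"ax":0,"ay":0,"az":-0.007},{"dx":-0.01,"dy":-0.11,"dz":0,"ax":0,"ay":0,"az":-0.014},{"dx":-0.015,"dy":-0.165,"dz":0,"ax":0,"ay":0,"az":-0.021},{"dx":-0.02,"dy":-0.22,"dz":0,"ax":0,"ay":0,"az":-0.028},{"dx":-0.025,"dy":-0.275,"dz":0,"ax":0,"ay":0,"az":-0.035}]'
python3 go.py .462 .386 .15 .1
python3 - <<'E'
from plant import manip;import cv2
from h import *
f=manip.grab_frame("scene");np.savez("s3.npz",**f);cv2.imwrite("pics/s3.png",f["image"])
c=cloud(f);d=abs(c[...,:2]-[.529,-.364]).max(-1);q=c[(d<.07)&(c[...,2]>.044)];print(len(q),((q.max(0)+q.min(0))/2).round(4),np.percentile(q[:,2],95))
E
```

```text
time: 10.38
tool_pos: [0.5051, -0.0976, 0.2127]
tool_rot: [0.0, 1.0, 0.017, 0.001]
contact_force: [0.4, 0.0, 0.8]
gripper_width: 0.805
time: 11.0
tool_pos: [0.4704, 0.1766, 0.2128]
tool_rot: [-0.0, 0.999, 0.035, 0.001]
contact_force: [1.0, 0.2, 0.7]
gripper_width: 0.8
pos [0.4704 0.1766 0.2128] F [1.  0.2 0.7] w 0.8 t 11.0 j6 0.14
[ 0.0062 -0.2095  0.0629] [-0.    -0.002 -0.03 ] 0.07
276 [ 0.5299 -0.3584  0.049 ] 0.05225525787329152
```

View pics/s3.png

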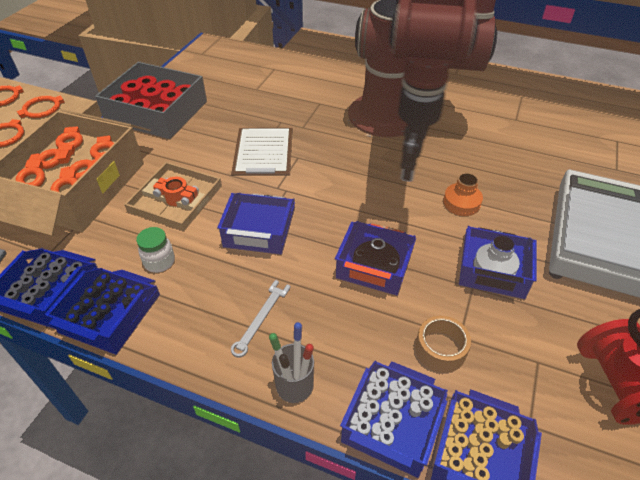

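The coupling stands upright in the tray at (175,190), with its top at about 50 mm, so it is on the floor. Now the reducer.

```bash

python3 -m handwheel '[{"dx":0.001,"dy":-0.045,"dz":0,"ax":0,"ay":0,"az":-0.006},{"dx":0.003,"dy":-0.095,"dz":0,"ax":0,"ay":0,"az":-0.015},{"dx":0.005,"dy":-0.145,"dz":0.02,"ax":0,"ay":0,"az":-0.02},{"dx":0.006,"dy":-0.19,"dz":0.04,"ax":0,"ay":-0.002,"az":-0.03},{"dx":0.0062,"dy":-0.2095,"dz":0.06,"ax":0,"ay":-0.002,"az":-0.03}]'
python3 -m handwheel '[{"dx":0,"dy":0,"dz":0,"ax":0,"ay":0,"az":0}]'
python3 go.py .462 .386 .048 .1
python3 - <<'E'
from plant import manip;import cv2
from h import *
f=manip.grab_frame("scene");cv2.imwrite("pics/s4.png",cv2.resize(f["image"][130:310,420:620],None,fx=3.3,fy=3.3))
f=manip.grab_frame("top");cv2.imwrite("pics/t4.png",cv2.resize(f["image"][220:360,50:220],None,fx=4,fy=4))
E
```

```text
time: 11.68
tool_pos: [0.462, 0.3865, 0.152]
tool_rot: [-0.001, 0.999, 0.051, -0.0]
contact_force: [0.4, 0.4, -0.2]
gripper_width: 0.805
time: 11.8
tool_pos: [0.461, 0.3846, 0.1501]
tool_rot: [0.001, 0.999, 0.051, -0.002]
contact_force: [-1.5, 0.9, 0.4]
gripper_width: 0.805
pos [0.461  0.3846 0.1501] F [-1.5  0.9  0.4] w 0.805 t 11.8 j6 0.47
[ 0.0017 -0.0015  0.1021] [0.001 0.005 0.002] 0.102
```

View pics/s4.png

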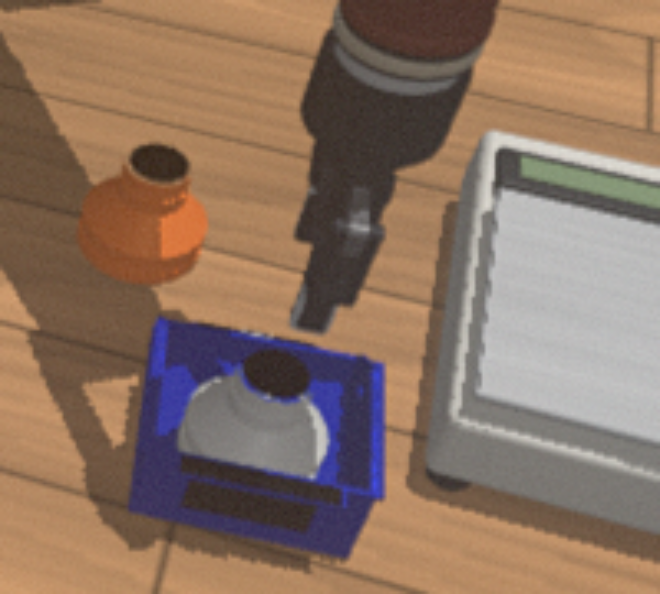

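View pics/t4.png

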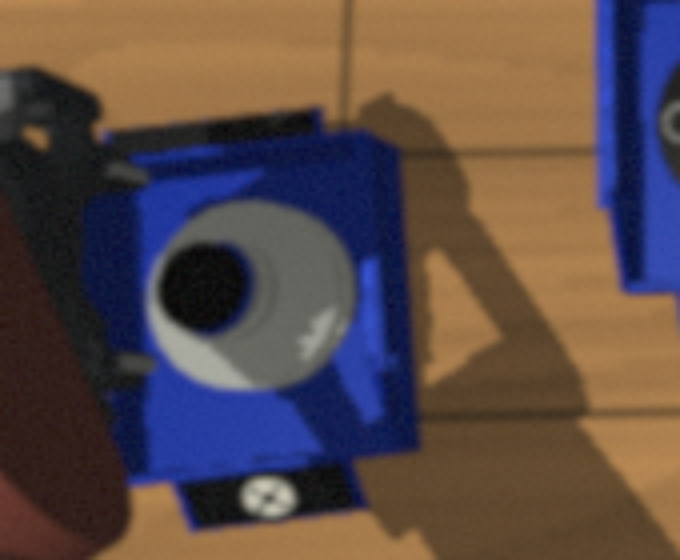

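The gripper is above the reducer, with one jaw on either side. Descend.

```bash

python3 -m handwheel '[{"dx":0.001,"dy":-0.001,"dz":0.03,"ax":0,"ay":0,"az":0},{"dx":0.001,"dy":-0.001,"dz":0.055,"ax":0,"ay":0,"az":0},{"dx":0.001,"dy":-0.001,"dz":0.075,"ax":0,"ay":0,"az":0},{"dx":0.001,"dy":-0.001,"dz":0.09,"ax":0,"ay":0,"az":0},{"dx":0.001,"dy":-0.001,"dz":0.1,"ax":0,"ay":0,"az":0}]'
python3 -m handwheel '[{"dx":0,"dy":0,"dz":0.002,"ax":0,"ay":0,"az":0},{"dx":0,"dy":0,"dz":0.002,"ax":0,"ay":0,"az":0}]'
python3 -m handwheel '[{"dx":0,"dy":0,"dz":0,"ax":0,"ay":0,"az":0},{"dx":0,"dy":0,"dz":0,"ax":0,"ay":0,"az":0},{"dx":0,"dy":0,"dz":0,"ax":0,"ay":0,"az":0},{"dx":0,"dy":0,"dz":0,"ax":0,"ay":0,"az":0},{"dx":0,"dy":0,"dz":0,"ax":0,"ay":0,"az":0}]' 255
python3 -m handwheel '[{"dx":0,"dy":0,"dz":0,"ax":0,"ay":0,"az":0},{"dx":0,"dy":0,"dz":-0.005,"ax":0,"ay":0,"az":0},{"dx":0,"dy":0,"dz":-0.01,"ax":0,"ay":0,"az":0},{"dx":0,"dy":0,"dz":-0.02,"ax":0,"ay":0,"az":0},{"dx":0,"dy":0,"dz":-0.03,"ax":0,"ay":0,"az":0}]' 255
```

```text
time: 12.52
tool_pos: [0.4632, 0.3851, 0.051]
tool_rot: [-0.0, 0.999, 0.05, -0.001]
contact_force: [1.1, -0.2, -0.0]
gripper_width: 0.805
time: 12.78
tool_pos: [0.4632, 0.3855, 0.0498]
tool_rot: [-0.0, 0.999, 0.05, -0.001]
contact_force: [-0.3, -0.1, 0.4]
gripper_width: 0.802
time: 13.4
tool_pos: [0.4634, 0.3858, 0.0505]
tool_rot: [-0.0, 0.999, 0.05, -0.0]
contact_force: [-1.4, 0.1, 5.7]
gripper_width: 0.541
time: 14.02
tool_pos: [0.4628, 0.3851, 0.0796]
tool_rot: [0.0, 0.999, 0.05, -0.001]
contact_force: [0.3, -0.5, -5.7]
gripper_width: 0.546
```

```bash

python3 -m handwheel '[{"dx":0,"dy":0,"dz":-0.02,"ax":0,"ay":0,"az":0},{"dx":0,"dy":0,"dz":-0.05,"ax":0,"ay":0,"az":0},{"dx":0,"dy":0,"dz":-0.08,"ax":0,"ay":0,"az":0},{"dx":0,"dy":0,"dz":-0.1,"ax":0,"ay":0,"az":0},{"dx":0,"dy":0,"dz":-0.1,"ax":0,"ay":0,"az":0}]'
python3 go.py .536 -.137 .18 .215
```

```text
time: 14.65
tool_pos: [0.4644, 0.3861, 0.1824]
tool_rot: [-0.001, 0.999, 0.05, 0.001]
contact_force: [1.4, -0.1, -5.3]
gripper_width: 0.546
pos [0.4644 0.3861 0.1824] F [ 1.4 -0.1 -5.3] w 0.546 t 14.65 j6 0.47
[0.019  0.5277 0.0011] [-0.002 -0.003 -0.115] 0.1
```

```bash

python3 -m handwheel '[{"dx":0.001,"dy":0.03,"dz":0,"ax":0,"ay":0,"az":-0.007},{"dx":0.003,"dy":0.08,"dz":0,"ax":0,"ay":0,"az":-0.017},{"dx":0.005,"dy":0.13,"dz":0,"ax":0,"ay":0,"az":-0.028},{"dx":0.007,"dy":0.18,"dz":0,"ax":0,"ay":0,"az":-0.04},{"dx":0.009,"dy":0.23,"dz":0,"ax":0,"ay":0,"az":-0.05}]'
python3 -m handwheel '[{"dx":0.002,"dy":0.05,"dz":0,"ax":0,"ay":0,"az":-0.01},{"dx":0.004,"dy":0.1,"dz":0,"ax":0,"ay":0,"az":-0.02},{"dx":0.006,"dy":0.15,"dz":0,"ax":0,"ay":0,"az":-0.03},{"dx":0.008,"dy":0.2,"dz":0,"ax":0,"ay":0,"az":-0.04},{"dx":0.01,"dy":0.235,"dz":0,"ax":0,"ay":0,"az":-0.05}]'
python3 go.py .536 -.137 .18 .215
```

```text
time: 15.28
tool_pos: [0.4941, 0.1556, 0.1775]
tool_rot: [0.0, 0.997, 0.075, -0.002]
contact_force: [0.2, -0.1, -5.3]
gripper_width: 0.544
time: 15.9
tool_pos: [0.5392, -0.0754, 0.1775]
tool_rot: [-0.0, 0.995, 0.099, -0.002]
contact_force: [-0.1, -0.0, -5.4]
gripper_width: 0.545
pos [ 0.5392 -0.0754  0.1775] F [-0.1 -0.  -5.4] w 0.545 t 15.9 j6 -0.47
[-0.0153  0.0597 -0.0025] [-0.001  0.004 -0.016] 0.199
```

```bash

python3 -m handwheel '[{"dx":-0.008,"dy":0.03,"dz":0,"ax":0,"ay":0.002,"az":-0.01},{"dx":-0.0153,"dy":0.0597,"dz":0,"ax":0,"ay":0.002,"az":-0.016},{"dx":-0.0153,"dy":0.0597,"dz":0.03,"ax":0,"ay":0.002,"az":-0.016},{"dx":-0.0153,"dy":0.0597,"dz":0.05,"ax":0,"ay":0.002,"az":-0.016},{"dx":-0.0153,"dy":0.0597,"dz":0.05,"ax":0,"ay":0.002,"az":-0.016}]'
python3 go.py .536 -.137 .06 .215
python3 - <<'E'
from plant import manip;import cv2
from h import *
f=manip.grab_frame("scene");cv2.imwrite("pics/s5.png",cv2.resize(f["image"][120:290,160:360],None,fx=3.3,fy=3.3))
f=manip.grab_frame("top");cv2.imwrite("pics/t5.png",cv2.resize(f["image"][180:320,310:460],None,fx=4,fy=4))
E
```

```text
time: 16.52
tool_pos: [0.5344, -0.1338, 0.1255]
tool_rot: [-0.002, 0.994, 0.108, -0.003]
contact_force: [-0.5, 0.1, -5.6]
gripper_width: 0.547
pos [ 0.5344 -0.1338  0.1255] F [-0.5  0.1 -5.6] w 0.547 t 16.52 j6 -0.6
[0.0013 0.0037 0.0655] [-0.004  0.006  0.001] 0.216
```

View pics/s5.png

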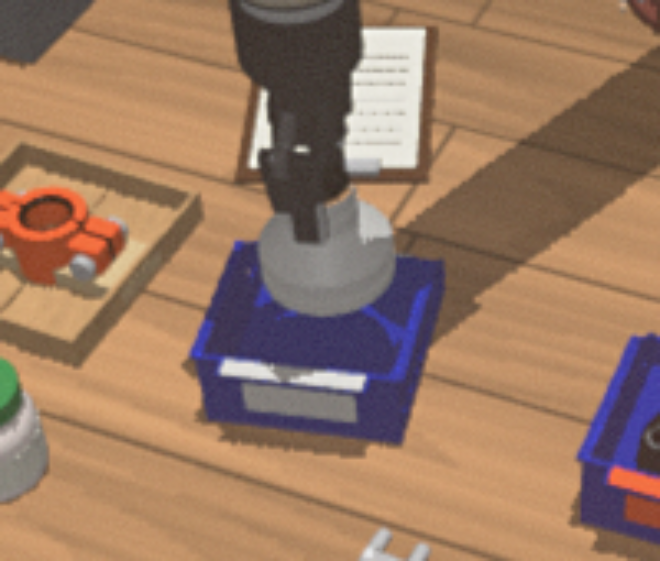

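View pics/t5.png

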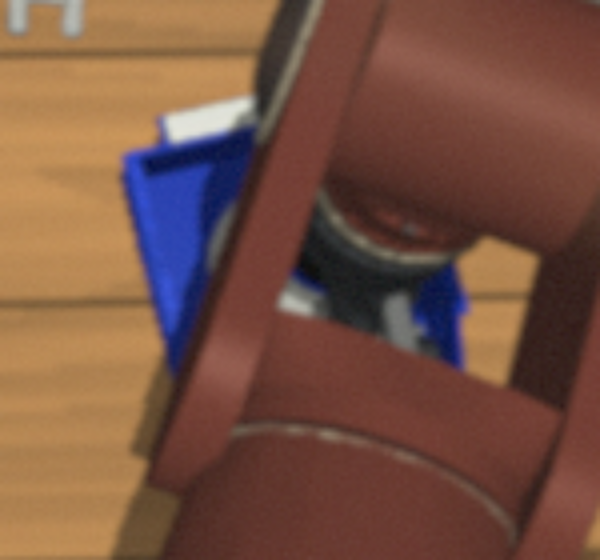

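The reducer hangs upright over the grey bin. Lower.

```bash

python3 -m handwheel '[{"dx":0.001,"dy":0.003,"dz":0.02,"ax":0,"ay":0.002,"az":0},{"dx":0.001,"dy":0.003,"dz":0.04,"ax":0,"ay":0.002,"az":0},{"dx":0.001,"dy":0.003,"dz":0.055,"ax":0,"ay":0.002,"az":0},{"dx":0.001,"dy":0.003,"dz":0.062,"ax":0,"ay":0.002,"az":0},{"dx":0.001,"dy":0.003,"dz":0.065,"ax":0,"ay":0.002,"az":0}]'
python3 -m handwheel '[{"dx":0,"dy":0,"dz":0,"ax":0,"ay":0,"az":0},{"dx":0,"dy":0,"dz":0.002,"ax":0,"ay":0,"az":0}]'
python3 go.py .536 -.137 .05 .215
```

```text
time: 17.25
tool_pos: [0.5384, -0.1377, 0.0638]
tool_rot: [-0.0, 0.994, 0.108, 0.001]
contact_force: [0.5, -0.1, -5.7]
gripper_width: 0.543
time: 17.5
tool_pos: [0.5392, -0.1381, 0.0632]
tool_rot: [0.0, 0.994, 0.108, 0.002]
contact_force: [0.2, 0.4, -5.4]
gripper_width: 0.541
pos [ 0.5392 -0.1381  0.0632] F [ 0.2  0.4 -5.4] w 0.541 t 17.5 j6 -0.6
[-0.0029 -0.0018  0.0132] [ 0.001 -0.004  0.001] 0.216
```

```bash

python3 -m handwheel '[{"dx":0,"dy":0,"dz":0.004,"ax":0,"ay":-0.003,"az":0},{"dx":0,"dy":0,"dz":0.008,"ax":0,"ay":-0.003,"az":0},{"dx":0,"dy":0,"dz":0.01,"ax":0,"ay":-0.003,"az":0},{"dx":0,"dy":0,"dz":0.011,"ax":0,"ay":-0.003,"az":0},{"dx":0,"dy":0,"dz":0.011,"ax":0,"ay":-0.003,"az":0}]'
python3 -m handwheel '[{"dx":0,"dy":0,"dz":0.001,"ax":0,"ay":0,"az":0},{"dx":0,"dy":0,"dz":0.002,"ax":0,"ay":0,"az":0},{"dx":0,"dy":0,"dz":0.002,"ax":0,"ay":0,"az":0}]'
```

```text
time: 18.12
tool_pos: [0.5385, -0.1378, 0.0512]
tool_rot: [-0.0, 0.994, 0.108, -0.001]
contact_force: [0.4, -0.6, -5.5]
gripper_width: 0.546
time: 18.5
tool_pos: [0.5388, -0.1379, 0.0505]
tool_rot: [0.0, 0.994, 0.108, -0.0]
contact_force: [-4.7, 2.2, 5.4]
gripper_width: 0.544
```

Contact at the pickup height. Release partly, lift, and head for the flange at (0.543, 0.145).

```bash

python3 -m handwheel '[{"dx":0,"dy":0,"dz":0,"ax":0,"ay":0,"az":0},{"dx":0,"dy":0,"dz":0,"ax":0,"ay":0,"az":0},{"dx":0,"dy":0,"dz":0,"ax":0,"ay":0,"az":0},{"dx":0,"dy":0,"dz":0,"ax":0,"ay":0,"az":0}]' 50
python3 -m handwheel '[{"dx":0,"dy":0,"dz":-0.015,"ax":0,"ay":0,"az":0},{"dx":0,"dy":0,"dz":-0.04,"ax":0,"ay":0,"az":0},{"dx":0,"dy":0,"dz":-0.07,"ax":0,"ay":0,"az":0},{"dx":0,"dy":0,"dz":-0.1,"ax":0,"ay":0,"az":0},{"dx":0,"dy":0,"dz":-0.11,"ax":0,"ay":0,"az":0}]'
python3 go.py .5435 .1447 .14 .03
```

```text
time: 19.0
tool_pos: [0.5386, -0.1378, 0.0493]
tool_rot: [-0.0, 0.994, 0.108, -0.0]
contact_force: [-0.6, -0.1, -0.1]
gripper_width: 0.807
time: 19.62
tool_pos: [0.5401, -0.1384, 0.1628]
tool_rot: [0.001, 0.994, 0.108, 0.002]
contact_force: [-0.0, 0.4, -0.4]
gripper_width: 0.803
pos [ 0.5401 -0.1384  0.1628] F [-0.   0.4 -0.4] w 0.803 t 19.62 j6 -0.6
[ 0.0639 -0.2758  0.0222] [ 0.002 -0.004  0.186] 0.216
```

```bash

python3 -m handwheel '[{"dx":0.011,"dy":-0.05,"dz":0,"ax":0,"ay":0,"az":0.03},{"dx":0.024,"dy":-0.105,"dz":0,"ax":0,"ay":0,"az":0.07},{"dx":0.037,"dy":-0.16,"dz":0,"ax":0,"ay":0,"az":0.11},{"dx":0.05,"dy":-0.215,"dz":0,"ax":0,"ay":0,"az":0.15},{"dx":0.0639,"dy":-0.2758,"dz":0.01,"ax":0.002,"ay":-0.004,"az":0.186}]' 90
python3 -m handwheel '[{"dx":0,"dy":0,"dz":0.015,"ax":0,"ay":0,"az":0},{"dx":0,"dy":0,"dz":0.015,"ax":0,"ay":0,"az":0}]'
python3 go.py .5435 .1447 .038 .03
python3 - <<'E'
from plant import manip;import cv2
from h import *
f=manip.grab_frame("scene");np.savez("s6.npz",**f);cv2.imwrite("pics/s6.png",cv2.resize(f["image"][120:300,200:460],None,fx=3,fy=3))
f=manip.grab_frame("top");np.savez("t6.npz",**f);cv2.imwrite("pics/t6.png",cv2.resize(f["image"][180:320,180:440],None,fx=3,fy=3))
E
```

```text
time: 20.25
tool_pos: [0.5421, 0.1464, 0.1499]
tool_rot: [-0.001, 1.0, 0.014, -0.002]
contact_force: [0.2, 0.0, -0.5]
gripper_width: 0.647
time: 20.5
tool_pos: [0.5402, 0.1443, 0.132]
tool_rot: [-0.0, 1.0, 0.015, -0.005]
contact_force: [-0.1, 0.8, -0.4]
gripper_width: 0.649
pos [0.5402 0.1443 0.132 ] F [-0.1  0.8 -0.4] w 0.649 t 20.5 j6 0.1
[ 0.0042 -0.0002  0.094 ] [-0.001  0.01   0.001] 0.031
```

View pics/s6.png

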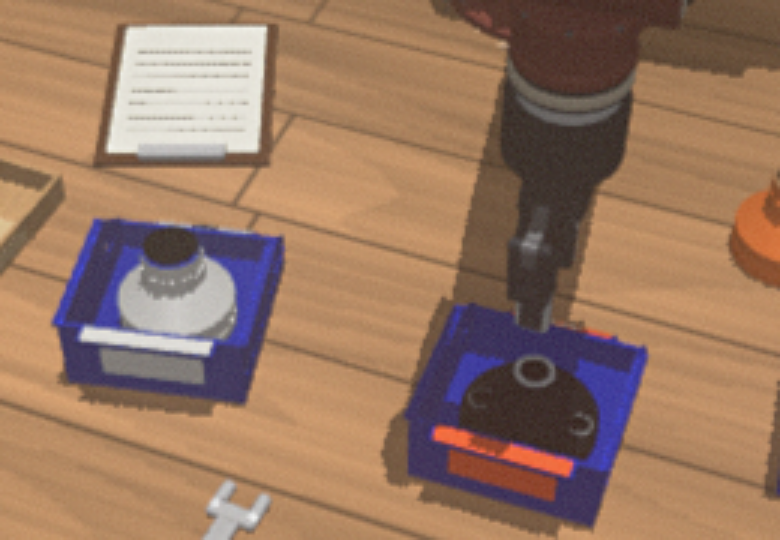

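View pics/t6.png

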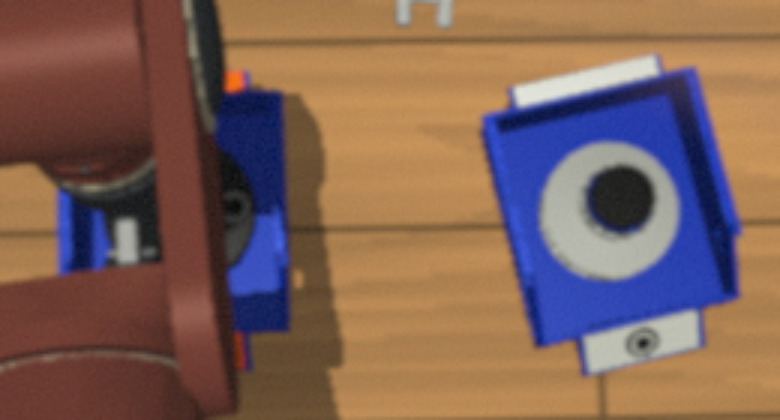

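The reducer stands upright, centred in the grey bin. Now down to the flange neck, in two steps.

```bash

python3 -m handwheel '[{"dx":0.003,"dy":0,"dz":0.02,"ax":0,"ay":0.005,"az":0},{"dx":0.003,"dy":0,"dz":0.04,"ax":0,"ay":0.005,"az":0},{"dx":0.003,"dy":0,"dz":0.06,"ax":0,"ay":0.005,"az":0},{"dx":0.003,"dy":0,"dz":0.07,"ax":0,"ay":0.005,"az":0},{"dx":0.003,"dy":0,"dz":0.07,"ax":0,"ay":0.005,"az":0}]'
python3 go.py .5435 .1447 .037 .03
```

```text
time: 21.22
tool_pos: [0.5437, 0.1446, 0.0631]
tool_rot: [-0.001, 1.0, 0.015, -0.001]
contact_force: [0.3, -0.7, -0.1]
gripper_width: 0.649
pos [0.5437 0.1446 0.0631] F [ 0.3 -0.7 -0.1] w 0.649 t 21.23 j6 0.1
[-0.0001 -0.      0.0261] [-0.001  0.002 -0.   ] 0.03
```

```bash

python3 -m handwheel '[{"dx":0,"dy":0,"dz":0.01,"ax":0,"ay":0,"az":0},{"dx":0,"dy":0,"dz":0.02,"ax":0,"ay":0,"az":0},{"dx":0,"dy":0,"dz":0.025,"ax":0,"ay":0,"az":0},{"dx":0,"dy":0,"dz":0.025,"ax":0,"ay":0,"az":0}]'
python3 -m handwheel '[{"dx":0,"dy":0,"dz":0,"ax":0,"ay":0,"az":0},{"dx":0,"dy":0,"dz":0,"ax":0,"ay":0,"az":0},{"dx":0,"dy":0,"dz":0,"ax":0,"ay":0,"az":0},{"dx":0,"dy":0,"dz":0,"ax":0,"ay":0,"az":0},{"dx":0,"dy":0,"dz":0,"ax":0,"ay":0,"az":0}]' 255
python3 -m handwheel '[{"dx":0,"dy":0,"dz":0,"ax":0,"ay":0,"az":0},{"dx":0,"dy":0,"dz":-0.005,"ax":0,"ay":0,"az":0},{"dx":0,"dy":0,"dz":-0.01,"ax":0,"ay":0,"az":0},{"dx":0,"dy":0,"dz":-0.02,"ax":0,"ay":0,"az":0},{"dx":0,"dy":0,"dz":-0.03,"ax":0,"ay":0,"az":0}]' 255
```

```text
time: 21.72
tool_pos: [0.544, 0.1449, 0.0387]
tool_rot: [-0.001, 1.0, 0.015, -0.001]
contact_force: [0.4, -0.3, 0.4]
gripper_width: 0.649
time: 22.35
tool_pos: [0.5447, 0.145, 0.04]
tool_rot: [-0.001, 1.0, 0.015, 0.0]
contact_force: [-2.8, -0.7, 5.8]
gripper_width: 0.327
time: 22.98
tool_pos: [0.5443, 0.1448, 0.0697]
tool_rot: [-0.001, 1.0, 0.015, -0.0]
contact_force: [0.2, -0.3, -6.7]
gripper_width: 0.327
```

```bash

python3 -m handwheel '[{"dx":0,"dy":0,"dz":-0.02,"ax":0,"ay":0,"az":0},{"dx":0,"dy":0,"dz":-0.045,"ax":0,"ay":0,"az":0},{"dx":0,"dy":0,"dz":-0.07,"ax":0,"ay":0,"az":0},{"dx":0,"dy":0,"dz":-0.08,"ax":0,"ay":0,"az":0},{"dx":0,"dy":0,"dz":-0.08,"ax":0,"ay":0,"az":0}]'
python3 go.py .454 .381 .15 .1
```

```text
time: 23.6
tool_pos: [0.5451, 0.1448, 0.1507]
tool_rot: [-0.001, 1.0, 0.015, 0.001]
contact_force: [0.4, 0.3, -6.8]
gripper_width: 0.331
pos [0.5451 0.1448 0.1507] F [ 0.4  0.3 -6.8] w 0.331 t 23.6 j6 0.1
[-0.084  -0.2388  0.001 ] [-0.002 -0.002 -0.07 ] 0.03
```

```bash

python3 -m handwheel '[{"dx":-0.01,"dy":-0.03,"dz":0,"ax":0,"ay":0,"az":-0.01},{"dx":-0.028,"dy":-0.08,"dz":0,"ax":0,"ay":0,"az":-0.025},{"dx":-0.046,"dy":-0.13,"dz":0,"ax":0,"ay":0,"az":-0.04},{"dx":-0.064,"dy":-0.18,"dz":0,"ax":0,"ay":0,"az":-0.055},{"dx":-0.08,"dy":-0.225,"dz":0,"ax":0,"ay":0,"az":-0.07}]'
python3 -m handwheel '[{"dx":-0.003,"dy":-0.013,"dz":0,"ax":0,"ay":0,"az":0},{"dx":-0.003,"dy":-0.013,"dz":0.02,"ax":0,"ay":0,"az":0},{"dx":-0.003,"dy":-0.013,"dz":0.035,"ax":0,"ay":0,"az":0},{"dx":-0.003,"dy":-0.013,"dz":0.035,"ax":0,"ay":0,"az":0}]'
python3 go.py .454 .381 .039 .1
python3 - <<'E'
from plant import manip;import cv2
from h import *
f=manip.grab_frame("scene");cv2.imwrite("pics/s7.png",cv2.resize(f["image"][130:310,320:580],None,fx=3,fy=3))
E
```

```text
time: 24.22
tool_pos: [0.456, 0.3683, 0.148]
tool_rot: [-0.0, 0.999, 0.05, -0.001]
contact_force: [0.7, -0.1, -7.3]
gripper_width: 0.33
time: 24.72
tool_pos: [0.452, 0.3775, 0.111]
tool_rot: [0.001, 0.999, 0.049, -0.003]
contact_force: [-0.8, -0.8, -7.0]
gripper_width: 0.328
pos [0.452  0.3775 0.111 ] F [-0.8 -0.8 -7. ] w 0.328 t 24.73 j6 0.47
[ 0.0027 -0.0034  0.072 ] [ 0.002  0.006 -0.002] 0.098
```

View pics/s7.png

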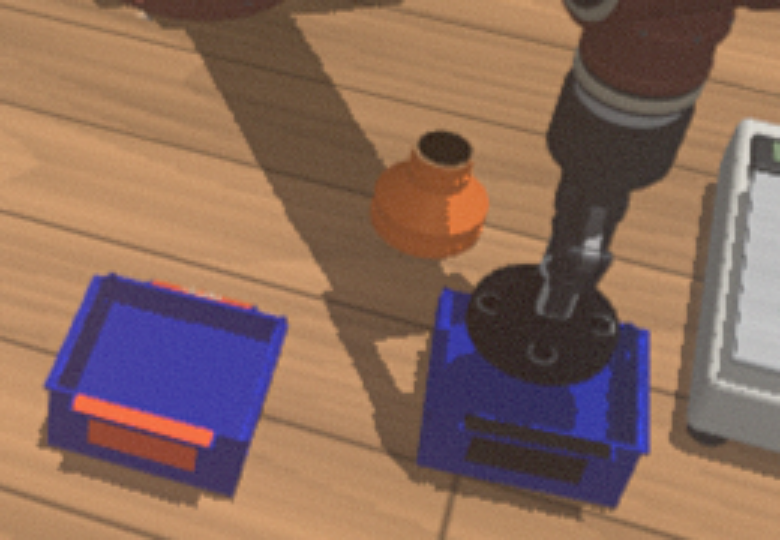

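The flange hangs level over the black bin, well inside the walls. Lower.

```bash

python3 -m handwheel '[{"dx":0.002,"dy":-0.002,"dz":0.012,"ax":0,"ay":0.003,"az":0},{"dx":0.002,"dy":-0.002,"dz":0.027,"ax":0,"ay":0.003,"az":0},{"dx":0.002,"dy":-0.002,"dz":0.042,"ax":0,"ay":0.003,"az":0},{"dx":0.002,"dy":-0.002,"dz":0.05,"ax":0,"ay":0.003,"az":0},{"dx":0.002,"dy":-0.002,"dz":0.05,"ax":0,"ay":0.003,"az":0}]'
python3 go.py .454 .381 .0395 .1
```

```text
time: 25.4
tool_pos: [0.4545, 0.3818, 0.0634]
tool_rot: [-0.0, 0.999, 0.05, 0.0]
contact_force: [0.5, -0.5, -6.5]
gripper_width: 0.331
pos [0.4545 0.3818 0.0634] F [ 0.5 -0.5 -6.5] w 0.331 t 25.4 j6 0.47
[-0.0006  0.0007  0.0239] [-0.001 -0.001  0.   ] 0.1
```

```bash

python3 -m handwheel '[{"dx":0,"dy":0,"dz":0.008,"ax":0,"ay":0,"az":0},{"dx":0,"dy":0,"dz":0.015,"ax":0,"ay":0,"az":0},{"dx":0,"dy":0,"dz":0.02,"ax":0,"ay":0,"az":0},{"dx":0,"dy":0,"dz":0.022,"ax":0,"ay":0,"az":0},{"dx":0,"dy":0,"dz":0.022,"ax":0,"ay":0,"az":0}]'
python3 -m handwheel '[{"dx":0,"dy":0,"dz":0.001,"ax":0,"ay":0,"az":0},{"dx":0,"dy":0,"dz":0.002,"ax":0,"ay":0,"az":0},{"dx":0,"dy":0,"dz":0.002,"ax":0,"ay":0,"az":0}]'
```

```text
time: 26.02
tool_pos: [0.4552, 0.3822, 0.0426]
tool_rot: [-0.001, 0.999, 0.05, 0.001]
contact_force: [0.1, 0.8, -6.6]
gripper_width: 0.329
time: 26.4
tool_pos: [0.4553, 0.3822, 0.0408]
tool_rot: [-0.001, 0.999, 0.05, 0.001]
contact_force: [-0.2, -0.6, -6.7]
gripper_width: 0.329
```

```bash

python3 -m handwheel '[{"dx":0,"dy":0,"dz":0.001,"ax":0,"ay":0,"az":0},{"dx":0,"dy":0,"dz":0.002,"ax":0,"ay":0,"az":0},{"dx":0,"dy":0,"dz":0.002,"ax":0,"ay":0,"az":0}]'
```

```text
time: 26.78
tool_pos: [0.4557, 0.3824, 0.0401]
tool_rot: [-0.001, 0.999, 0.05, 0.002]
contact_force: [-2.8, -3.9, 5.5]
gripper_width: 0.328
```

Contact. Release, lift, and return to the tray.

```bash

python3 -m handwheel '[{"dx":0,"dy":0,"dz":0,"ax":0,"ay":0,"az":0},{"dx":0,"dy":0,"dz":0,"ax":0,"ay":0,"az":0},{"dx":0,"dy":0,"dz":0,"ax":0,"ay":0,"az":0},{"dx":0,"dy":0,"dz":0,"ax":0,"ay":0,"az":0}]' 80
python3 -m handwheel '[{"dx":0,"dy":0,"dz":-0.015,"ax":0,"ay":0,"az":0},{"dx":0,"dy":0,"dz":-0.05,"ax":0,"ay":0,"az":0},{"dx":0,"dy":0,"dz":-0.09,"ax":0,"ay":0,"az":0},{"dx":0,"dy":0,"dz":-0.13,"ax":0,"ay":0,"az":0},{"dx":0,"dy":0,"dz":-0.15,"ax":0,"ay":0,"az":0}]'
python3 go.py .5293 -.3642 .15 0
```

```text
time: 27.28
tool_pos: [0.4554, 0.3824, 0.0388]
tool_rot: [-0.001, 0.999, 0.05, 0.002]
contact_force: [0.1, -0.1, 0.1]
gripper_width: 0.684
time: 27.9
tool_pos: [0.4561, 0.3828, 0.1929]
tool_rot: [-0.002, 0.999, 0.05, 0.004]
contact_force: [0.3, 0.0, -0.3]
gripper_width: 0.693
pos [0.4561 0.3828 0.1929] F [ 0.3  0.  -0.3] w 0.693 t 27.9 j6 0.47
[-0.0021  0.7507  0.0397] [-0.005 -0.008  0.1  ] 0.1
```

```bash

python3 -m handwheel '[{"dx":0,"dy":0.05,"dz":0,"ax":0,"ay":0,"az":0.007},{"dx":0,"dy":0.1,"dz":0,"ax":0,"ay":0,"az":0.014},{"dx":0,"dy":0.155,"dz":0,"ax":0,"ay":0,"az":0.02},{"dx":0,"dy":0.21,"dz":0,"ax":0,"ay":0,"az":0.028},{"dx":0,"dy":0.265,"dz":0,"ax":-0.002,"ay":-0.004,"az":0.035}]' 0
python3 -m handwheel '[{"dx":0,"dy":0.055,"dz":0,"ax":0,"ay":0,"az":0.007},{"dx":0,"dy":0.11,"dz":0,"ax":0,"ay":0,"az":0.014},{"dx":0,"dy":0.165,"dz":0,"ax":0,"ay":0,"az":0.021},{"dx":0,"dy":0.22,"dz":0,"ax":0,"ay":0,"az":0.028},{"dx":0,"dy":0.265,"dz":0,"ax":0,"ay":0,"az":0.035}]' 0
python3 go.py .5293 -.3642 .12 0
python3 - <<'E'
from plant import manip;import cv2
from h import *
f=manip.grab_frame("scene");np.savez("s8.npz",**f);cv2.imwrite("pics/s8.png",f["image"])
f=manip.grab_frame("top");np.savez("t8.npz",**f);cv2.imwrite("pics/t8.png",f["image"])
E
```

```text
time: 28.52
tool_pos: [0.4809, 0.1166, 0.188]
tool_rot: [0.0, 0.999, 0.033, -0.001]
contact_force: [0.2, 0.4, 0.1]
gripper_width: 1.001
time: 29.15
tool_pos: [0.4981, -0.1481, 0.1881]
tool_rot: [0.0, 1.0, 0.014, -0.001]
contact_force: [1.0, -0.2, -0.5]
gripper_width: 1.002
pos [ 0.4981 -0.1481  0.1881] F [ 1.  -0.2 -0.5] w 1.002 t 29.15 j6 -0.46
[0.0251 0.2169 0.0681] [0.    0.002 0.029] 0.029
```

View pics/s8.png

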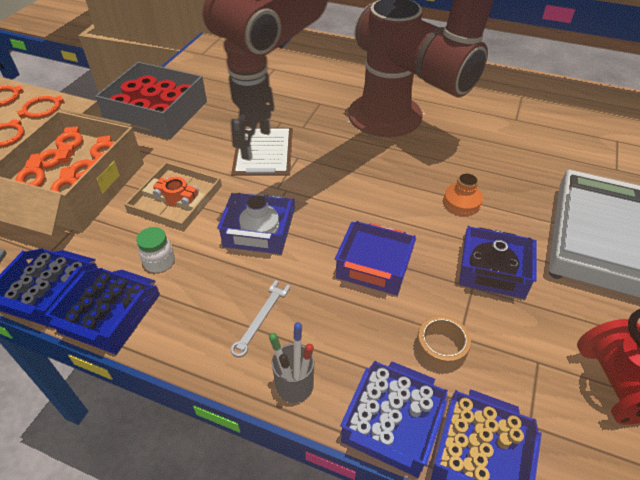

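View pics/t8.png

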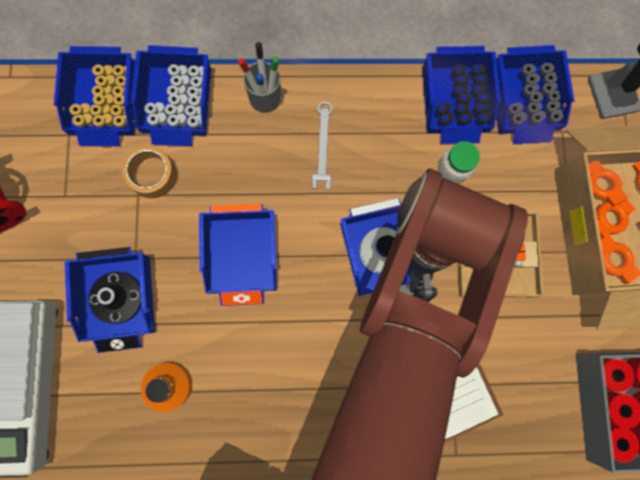

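The flange stands in the black bin (top view 110,297) and the orange bin is empty. Now back to the coupling at the release pose.

```bash

python3 -m handwheel '[{"dx":0.006,"dy":0.05,"dz":0,"ax":0,"ay":0,"az":0.006},{"dx":0.012,"dy":0.105,"dz":0,"ax":0,"ay":0,"az":0.013},{"dx":0.018,"dy":0.16,"dz":0,"ax":0,"ay":0,"az":0.02},{"dx":0.023,"dy":0.2,"dz":0.03,"ax":0,"ay":0,"az":0.026},{"dx":0.0251,"dy":0.2169,"dz":0.06,"ax":0,"ay":0,"az":0.029}]' 0
python3 -m handwheel '[{"dx":0,"dy":0,"dz":0.02,"ax":0,"ay":0,"az":0},{"dx":0,"dy":0,"dz":0.04,"ax":0,"ay":0,"az":0},{"dx":0,"dy":0,"dz":0.06,"ax":0,"ay":0,"az":0},{"dx":0,"dy":0,"dz":0.06,"ax":0,"ay":0,"az":0}]'
python3 go.py .5293 -.3642 .0115 0
```

```text
time: 29.88
tool_pos: [0.5304, -0.3637, 0.1277]
tool_rot: [0.0, 1.0, -0.0, -0.0]
contact_force: [0.3, 0.3, -0.1]
gripper_width: 0.999
time: 30.38
tool_pos: [0.529, -0.3605, 0.0662]
tool_rot: [-0.001, 1.0, 0.001, -0.002]
contact_force: [0.3, 0.2, 0.5]
gripper_width: 1.0
pos [ 0.529  -0.3605  0.0662] F [0.3 0.2 0.5] w 1.0 t 30.38 j6 -0.72
[0.0005 0.0038 0.0547] [-0.002  0.004  0.002] 0.002
```

```bash

python3 -m handwheel '[{"dx":0,"dy":0.003,"dz":0.02,"ax":0,"ay":0.002,"az":0},{"dx":0,"dy":0.003,"dz":0.035,"ax":0,"ay":0.002,"az":0},{"dx":0,"dy":0.003,"dz":0.045,"ax":0,"ay":0.002,"az":0},{"dx":0,"dy":0.003,"dz":0.045,"ax":0,"ay":0.002,"az":0}]'
python3 go.py .5293 -.3642 .0115 0
```

```text
time: 30.88
tool_pos: [0.5292, -0.3647, 0.0219]
tool_rot: [-0.001, 1.0, 0.0, -0.0]
contact_force: [-1.2, 1.1, 0.4]
gripper_width: 0.998
pos [ 0.5292 -0.3647  0.0219] F [-1.2  1.1  0.4] w 0.998 t 30.88 j6 -0.72
[ 0.0001 -0.0005  0.0104] [-0.001  0.001  0.001] 0.001
```

```bash

python3 -m handwheel '[{"dx":0,"dy":0,"dz":0.005,"ax":0,"ay":0,"az":0},{"dx":0,"dy":0,"dz":0.0105,"ax":0,"ay":0,"az":0},{"dx":0,"dy":0,"dz":0.0105,"ax":0,"ay":0,"az":0}]'
python3 -m handwheel '[{"dx":0,"dy":0,"dz":0,"ax":0,"ay":0,"az":0},{"dx":0,"dy":0,"dz":0,"ax":0,"ay":0,"az":0},{"dx":0,"dy":0,"dz":0,"ax":0,"ay":0,"az":0},{"dx":0,"dy":0,"dz":0,"ax":0,"ay":0,"az":0},{"dx":0,"dy":0,"dz":0,"ax":0,"ay":0,"az":0}]' 255
python3 -m handwheel '[{"dx":0,"dy":0,"dz":0,"ax":0,"ay":0,"az":0},{"dx":0,"dy":0,"dz":-0.005,"ax":0,"ay":0,"az":0},{"dx":0,"dy":0,"dz":-0.01,"ax":0,"ay":0,"az":0},{"dx":0,"dy":0,"dz":-0.02,"ax":0,"ay":0,"az":0},{"dx":0,"dy":0,"dz":-0.03,"ax":0,"ay":0,"az":0}]' 255
python3 -m handwheel '[{"dx":0,"dy":0,"dz":-0.02,"ax":0,"ay":0,"az":0},{"dx":0,"dy":0,"dz":-0.05,"ax":0,"ay":0,"az":0},{"dx":0,"dy":0,"dz":-0.08,"ax":0,"ay":0,"az":0},{"dx":0,"dy":0,"dz":-0.11,"ax":0,"ay":0,"az":0},{"dx":0,"dy":0,"dz":-0.12,"ax":0,"ay":0,"az":0}]' 255
python3 go.py .535 .142 .16 .03
```

```text
time: 31.25
tool_pos: [0.5298, -0.365, 0.0125]
tool_rot: [-0.0, 1.0, 0.001, 0.0]
contact_force: [0.5, -0.3, -1.3]
gripper_width: 1.0
time: 31.88
tool_pos: [0.5302, -0.3656, 0.0135]
tool_rot: [0.0, 1.0, 0.001, 0.001]
contact_force: [-0.6, 0.4, 5.1]
gripper_width: 0.651
time: 32.5
tool_pos: [0.5298, -0.3651, 0.0432]
tool_rot: [0.0, 1.0, 0.001, 0.0]
contact_force: [0.1, 0.9, -5.1]
gripper_width: 0.653
time: 33.12
tool_pos: [0.5312, -0.3664, 0.1673]
tool_rot: [0.002, 1.0, 0.001, 0.003]
contact_force: [-0.1, -0.5, -4.8]
gripper_width: 0.654
pos [ 0.5312 -0.3664  0.1673] F [-0.1 -0.5 -4.8] w 0.654 t 33.12 j6 -0.72
[ 0.0043 -0.5084  0.005 ] [ 0.005 -0.006 -0.029] 0.001
```

```bash

python3 -m handwheel '[{"dx":0,"dy":-0.03,"dz":0,"ax":0,"ay":0,"az":-0.002},{"dx":0.001,"dy":-0.08,"dz":0,"ax":0,"ay":0,"az":-0.005},{"dx":0.001,"dy":-0.13,"dz":0,"ax":0.002,"ay":-0.003,"az":-0.008},{"dx":0.002,"dy":-0.18,"dz":0,"ax":0.002,"ay":-0.003,"az":-0.011},{"dx":0.002,"dy":-0.23,"dz":0,"ax":0.002,"ay":-0.003,"az":-0.014}]'
python3 -m handwheel '[{"dx":0,"dy":-0.05,"dz":0,"ax":0,"ay":0,"az":-0.002},{"dx":0.001,"dy":-0.1,"dz":0,"ax":0,"ay":0,"az":-0.005},{"dx":0.001,"dy":-0.15,"dz":0,"ax":0,"ay":0,"az":-0.008},{"dx":0.002,"dy":-0.2,"dz":0,"ax":0,"ay":0,"az":-0.011},{"dx":0.002,"dy":-0.24,"dz":0,"ax":0,"ay":0,"az":-0.014}]'
python3 go.py .535 .142 .1 .03
```

```text
time: 33.75
tool_pos: [0.531, -0.1335, 0.1624]
tool_rot: [-0.001, 1.0, 0.007, -0.001]
contact_force: [1.1, 0.2, -4.9]
gripper_width: 0.655
time: 34.38
tool_pos: [0.5293, 0.1067, 0.1629]
tool_rot: [-0.001, 1.0, 0.015, -0.001]
contact_force: [0.1, -0.3, -5.5]
gripper_width: 0.658
pos [0.5293 0.1067 0.1629] F [ 0.1 -0.3 -5.5] w 0.658 t 34.38 j6 0.03
[ 0.007 -0.035  0.063] [-0.002  0.003  0.   ] 0.03
```

```bash

python3 -m handwheel '[{"dx":0.003,"dy":-0.018,"dz":0,"ax":0,"ay":0,"az":0},{"dx":0.007,"dy":-0.035,"dz":0.02,"ax":0,"ay":0,"az":0},{"dx":0.007,"dy":-0.035,"dz":0.045,"ax":0,"ay":0,"az":0},{"dx":0.007,"dy":-0.035,"dz":0.063,"ax":0,"ay":0,"az":0},{"dx":0.007,"dy":-0.035,"dz":0.063,"ax":0,"ay":0,"az":0}]'
python3 -m handwheel '[{"dx":0,"dy":0,"dz":0,"ax":0,"ay":0,"az":0},{"dx":0,"dy":0,"dz":0,"ax":0,"ay":0,"az":0}]'
python3 go.py .535 .142 .0125 .03
python3 - <<'E'
from plant import manip;import cv2
from h import *
f=manip.grab_frame("scene");cv2.imwrite("pics/s9.png",cv2.resize(f["image"][130:300,300:450],None,fx=3.5,fy=3.5))
f=manip.grab_frame("top");cv2.imwrite("pics/t9.png",cv2.resize(f["image"][180:320,180:320],None,fx=4,fy=4))
E
```

```text
time: 35.0
tool_pos: [0.5343, 0.1393, 0.098]
tool_rot: [-0.0, 1.0, 0.014, -0.003]
contact_force: [-0.1, -0.4, -5.2]
gripper_width: 0.652
time: 35.25
tool_pos: [0.5369, 0.14, 0.1018]
tool_rot: [-0.001, 1.0, 0.014, 0.0]
contact_force: [-1.3, -0.2, -5.1]
gripper_width: 0.654
pos [0.5369 0.14   0.1018] F [-1.3 -0.2 -5.1] w 0.654 t 35.25 j6 0.09
[-0.0019 -0.0019  0.0893] [-0.002 -0.001 -0.001] 0.029
```

View pics/s9.png

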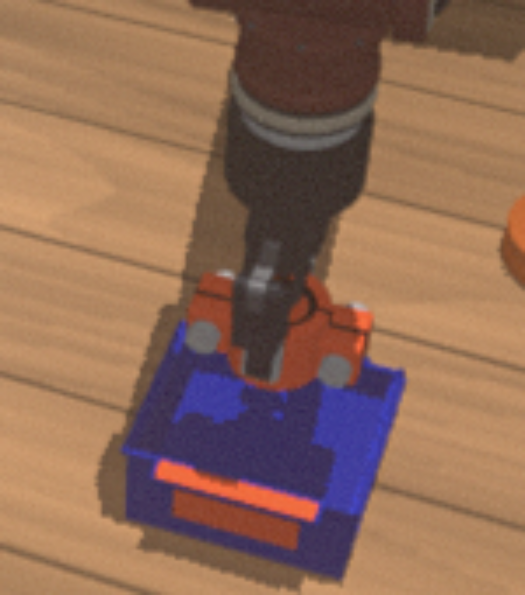

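View pics/t9.png

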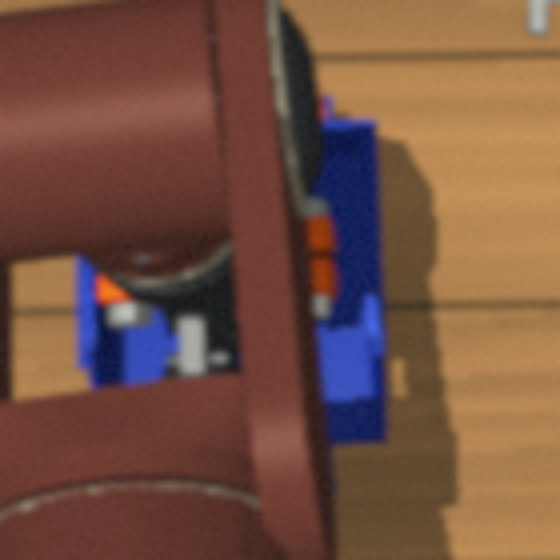

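```bash
python3 - <<'E'
from h import *
t=load("top0.npz");s=load("scene0.npz")
print("right ear end y", plane(t,337/4+180,250/4+180,.131).round(4))
for a in((204,337),(335,370)):
    o,d=ray(s,a[0]/3.5+300,a[1]/3.5+130);k=(.565-o[0])/d[0];print("bolt",(o+k*d).round(4))
E
```

```text
right ear end y [0.5378 0.0871 0.131 ]
bolt [0.565  0.1064 0.1222]
bolt [0.565  0.1833 0.1253]
```

Ear and bolt estimates put the coupling's centre at y = 0.138–0.145, against the bin's 0.142, so it will fit. Lower.

```bash

python3 -m handwheel '[{"dx":-0.001,"dy":-0.001,"dz":0.015,"ax":0,"ay":0,"az":0},{"dx":-0.001,"dy":-0.001,"dz":0.035,"ax":0,"ay":0,"az":0},{"dx":-0.001,"dy":-0.001,"dz":0.055,"ax":0,"ay":0,"az":0},{"dx":-0.001,"dy":-0.001,"dz":0.068,"ax":0,"ay":0,"az":0},{"dx":-0.001,"dy":-0.001,"dz":0.068,"ax":0,"ay":0,"az":0}]'
python3 -m handwheel '[{"dx":0,"dy":0,"dz":0,"ax":0,"ay":0,"az":0},{"dx":0,"dy":0,"dz":0.006,"ax":0,"ay":0,"az":0},{"dx":0,"dy":0,"dz":0.012,"ax":0,"ay":0,"az":0},{"dx":0,"dy":0,"dz":0.016,"ax":0,"ay":0,"az":0},{"dx":0,"dy":0,"dz":0.016,"ax":0,"ay":0,"az":0}]'
```

```text
time: 35.98
tool_pos: [0.5332, 0.141, 0.0301]
tool_rot: [-0.001, 1.0, 0.014, -0.003]
contact_force: [0.5, 0.1, -5.0]
gripper_width: 0.653
time: 36.6
tool_pos: [0.5342, 0.1411, 0.0157]
tool_rot: [-0.001, 1.0, 0.014, -0.002]
contact_force: [-0.3, 0.2, -5.4]
gripper_width: 0.65
```

```bash

python3 -m handwheel '[{"dx":0,"dy":0,"dz":0.001,"ax":0,"ay":0,"az":0},{"dx":0,"dy":0,"dz":0.002,"ax":0,"ay":0,"az":0},{"dx":0,"dy":0,"dz":0.002,"ax":0,"ay":0,"az":0}]'
python3 -m handwheel '[{"dx":0,"dy":0,"dz":0.001,"ax":0,"ay":0,"az":0},{"dx":0,"dy":0,"dz":0.001,"ax":0,"ay":0,"az":0}]'
```

```text
time: 36.98
tool_pos: [0.5346, 0.1412, 0.0143]
tool_rot: [-0.001, 1.0, 0.014, -0.001]
contact_force: [-0.0, 0.5, -5.7]
gripper_width: 0.652
time: 37.22
tool_pos: [0.5349, 0.1412, 0.0136]
tool_rot: [-0.001, 1.0, 0.015, -0.001]
contact_force: [-0.6, 0.5, -3.8]
gripper_width: 0.652
```

Contact is starting; 1 mm more, then release and lift.

```bash

python3 -m handwheel '[{"dx":0,"dy":0,"dz":0.001,"ax":0,"ay":0,"az":0},{"dx":0,"dy":0,"dz":0.001,"ax":0,"ay":0,"az":0}]'
python3 -m handwheel '[{"dx":0,"dy":0,"dz":0,"ax":0,"ay":0,"az":0},{"dx":0,"dy":0,"dz":0,"ax":0,"ay":0,"az":0},{"dx":0,"dy":0,"dz":0,"ax":0,"ay":0,"az":0},{"dx":0,"dy":0,"dz":0,"ax":0,"ay":0,"az":0}]' 25
python3 -m handwheel '[{"dx":0,"dy":0,"dz":-0.015,"ax":0,"ay":0,"az":0},{"dx":0,"dy":0,"dz":-0.045,"ax":0,"ay":0,"az":0},{"dx":0,"dy":0,"dz":-0.09,"ax":0,"ay":0,"az":0},{"dx":0,"dy":0,"dz":-0.14,"ax":0,"ay":0,"az":0},{"dx":0,"dy":0,"dz":-0.19,"ax":0,"ay":0,"az":0}]'
python3 -m handwheel '[{"dx":-0.05,"dy":0.02,"dz":0,"ax":0,"ay":0,"az":0},{"dx":-0.1,"dy":0.04,"dz":0,"ax":0,"ay":0,"az":0},{"dx":-0.14,"dy":0.06,"dz":0,"ax":0,"ay":0,"az":0},{"dx":-0.14,"dy":0.08,"dz":0,"ax":0,"ay":0,"az":0},{"dx":-0.14,"dy":0.08,"dz":0,"ax":0,"ay":0,"az":0}]'
python3 - <<'E'
from plant import manip;import cv2
from h import *
f=manip.grab_frame("scene");np.savez("s10.npz",**f);cv2.imwrite("pics/s10.png",f["image"])
f=manip.grab_frame("top");np.savez("t10.npz",**f);cv2.imwrite("pics/t10.png",f["image"])
E
```

```text
time: 37.48
tool_pos: [0.5349, 0.1413, 0.0136]
tool_rot: [-0.001, 1.0, 0.015, -0.001]
contact_force: [-4.6, -0.2, 4.6]
gripper_width: 0.651
time: 37.98
tool_pos: [0.5348, 0.1412, 0.0124]
tool_rot: [-0.001, 1.0, 0.014, -0.001]
contact_force: [0.0, 0.1, 0.3]
gripper_width: 0.903
time: 38.6
tool_pos: [0.535, 0.1409, 0.2051]
tool_rot: [-0.001, 1.0, 0.015, -0.0]
contact_force: [0.8, 0.4, 1.1]
gripper_width: 0.903
time: 39.22
tool_pos: [0.3974, 0.0562, 0.2036]
tool_rot: [-0.001, 1.0, 0.013, 0.0]
contact_force: [-0.3, 0.0, -0.4]
gripper_width: 0.903
```

View pics/s10.png

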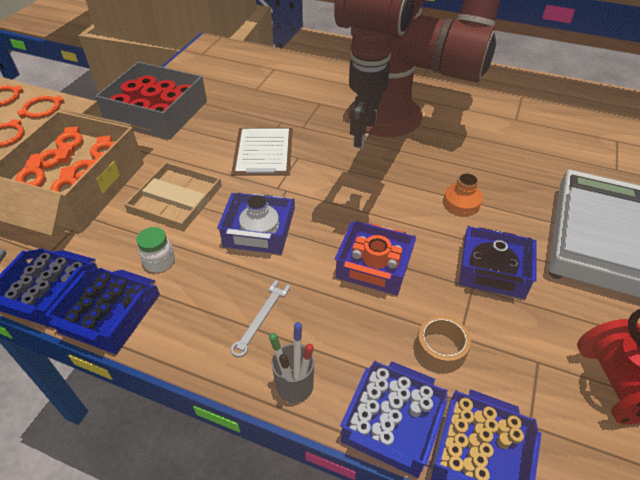

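View pics/t10.png

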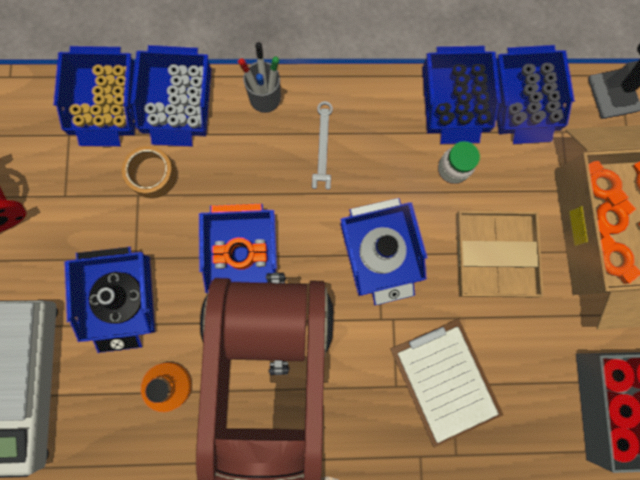

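All three fittings are in their own bins. I'll check positions and heights from both views, then hand in.

```bash
python3 - <<'E'
from h import *
t=load("t10.npz");s=load("s10.npz")
B={"reducer":(.5358,-.1374,.08),"flange":(.454,.3792,.064),"coupling":(.5348,.1419,.05)}
for n,(x,y,h) in B.items():
    for f in(t,s):
        c=cloud(f);d=np.linalg.norm(c[...,:2]-[x,y],axis=-1);q=c[(d<.042)];q=q[q[:,2]>h-.012]
        z=np.percentile(q[:,2],95);q=q[q[:,2]>z-.009];m=(q[:,:2].max(0)+q[:,:2].min(0))/2
        print(n,"top",z.round(4),"exp",h,"centre",m.round(3),"off mm",(np.linalg.norm(m-[x,y])*1000).round(1))
for n,a,b in(("flange",(106,295.5),(501,246)),("reducer",(386,246),(257,202)),("coupling",(239,252),(376,247))): print(n,tri(t,a,s,b))
a=load("top0.npz")["image"].astype(int);d=abs(a-t["image"]).max(-1)
for n,(x0,y0,x1,y1) in {"jar":(436,138,485,186),"tape":(120,145,178,198),"spanner":(308,95,336,192)}.items(): print(n,"diff>60 px",(d[y0:y1,x0:x1]>60).sum())
E
```

```text
reducer top 0.0808 exp 0.08 centre [ 0.536 -0.136] off mm 1.6
reducer top 0.0826 exp 0.08 centre [ 0.54  -0.134] off mm 5.4
flange top 0.0656 exp 0.064 centre [0.456 0.381] off mm 2.7
flange top 0.0671 exp 0.064 centre [0.457 0.383] off mm 4.7
coupling top 0.0503 exp 0.05 centre [0.534 0.141] off mm 1.1
coupling top 0.0518 exp 0.05 centre [0.536 0.142] off mm 0.9
flange (array([0.45518741, 0.38298149, 0.06262505]), np.float64(0.00338227839335328))
reducer (array([ 0.53695908, -0.13544535,  0.07888282]), np.float64(0.0018913923158449283))
coupling (array([0.53534076, 0.14128244, 0.04318057]), np.float64(0.0016377801036234197))
jar diff>60 px 0
tape diff>60 px 0
spanner diff>60 px 0
```

```bash
python3 -c "
from plant import manip
print(manip.job_done())"
```

```text
the job is handed in; nothing more can be done
None
```

All three fittings are in their own bins, and I handed the job in at about 39 s of the 109 s allowed; the hand-in gives no verdict. I parked the coupling in the tray, moved the reducer to the grey bin and the flange to the black bin, then moved the coupling from the tray to the orange bin. I lowered each one until it touched the floor before letting go.

**Final checks:**
- **Position:** each fitting is within about 5 mm of its bin's centre in both cameras' depth maps (45 mm allowed).
- **Height:** the fitting tops measured 81–83, 66–67 and 50–52 mm for the reducer, flange and coupling. Standing on the 4 mm floor they should be 80, 64 and 50 mm, so all three are on the floor, and they look upright in the pictures.
- **Things to leave alone:** the jar, tape roll and spanner show no change between the first and last top view.
- **Robot:** the gripper is open and clear of everything.

**Readings that disagreed:**
- The pale strip across the tray measured about 20 mm high, but the coupling passed through that height without any contact force and rested on the tray floor.
- The two-view height for the coupling's top came out at 43 mm instead of 50. I put that down to the hand-picked point in the scene view, since both depth maps gave 50–52 mm.

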